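# Take the grocery pile apart and put each item in its pantry tray

### The job

Groceries have been left piled on the gray trivet on the pantry shelf: put them away one at a time from the top down, each into the wooden tray that already holds its own kind. Set each one down gently and upright in the middle of the empty front part of its tray, the flat fish tin and the tea carton lying squarely across the tray like those behind them. Do not topple anything, and leave the salt mill and the glass jar where they are.

Things in the scene. Friction and masses are not known exactly. Their poses are not given: they have to be found in the camera images.
- spice_mid (a point): Round yellow spice tin with a black lid, 42 in diameter, 50 high, about 70 g, upright; at the start on top of the tomato can. Sizes in mm. The point is its centre, 25 above its underside; z is its upright axis.
- can_mid (a point): Small closed tomato can, red label, bare metal top, 66 in diameter, 76 high, about 280 g, upright; at the start on top of the flat fish tin. Sizes in mm. The point is its centre, 38 above its underside; z is its upright axis.
- fish_mid (a point): Flat oblong fish tin, blue lid with a gold rim and a ring pull, 105 long (its y) x 60 wide (its x) x 30 high, about 170 g; at the start it lies roughly crosswise on the tea carton. Sizes in mm. The point is its centre, 15 above its underside; z is up.
- tea_mid (a point): Closed green tea-bag carton, rigid, 124 long (its y) x 66 wide (its x) x 62 high, about 130 g; at the start the lowest of the pile, lying on a fixed round gray silicone trivet 150 in diameter and 6 thick. Sizes in mm. The point is its centre, 31 above its underside; z is up.
- home_spice (a point): Place for the spice tin: the tray with two yellow spice tins with black lids side by side at the back (50 high): fixed bamboo tray, 194 deep (x) x 158 wide (y) outside, walls 4 thick, 22 high, floor 4 thick, its stock fixed against the back (+x) wall. Sizes in mm. The point is on the tray floor, in the middle of the empty front part, axes along the tray's (x to the back, z up), 71 from the front wall's inside and from the stock.
- home_can (a point): Place for the tomato can: the tray with two red tomato cans side by side at the back (76 high): fixed bamboo tray, 194 deep (x) x 158 wide (y) outside, walls 4 thick, 22 high, floor 4 thick, its stock fixed against the back (+x) wall. Sizes in mm. The point is on the tray floor, in the middle of the empty front part, axes along the tray's (x to the back, z up), 59 from the front wall's inside and from the stock.
- home_fish (a point): Place for the flat fish tin: the tray with two blue flat fish tins lying one on the other at the back (60 high), long side across the tray: fixed bamboo tray, 194 deep (x) x 158 wide (y) outside, walls 4 thick, 22 high, floor 4 thick, its stock fixed against the back (+x) wall. Sizes in mm. The point is on the tray floor, in the middle of the empty front part, axes along the tray's (x to the back, z up), 62 from the front wall's inside and from the stock.
- home_tea (a point): Place for the tea carton: the tray with one green tea carton at the back (62 high), long side across the tray: fixed bamboo tray, 194 deep (x) x 158 wide (y) outside, walls 4 thick, 22 high, floor 4 thick, its stock fixed against the back (+x) wall. Sizes in mm. The point is on the tray floor, in the middle of the empty front part, axes along the tray's (x to the back, z up), 59 from the front wall's inside and from the stock.
- mill_mid (a point): Clear acrylic salt mill with a press button on top, 50 in diameter, 150 high, standing loose to one side of the pile; to be left alone. Sizes in mm. The point is its centre, 75 up.
- jar_mid (a point): Glass jar with a wire bail clasp and hinged lid, 92 in diameter (104 over the clasp), 118 high, standing loose to the other side of the pile; to be left alone. Sizes in mm. The point is its centre, 59 up.
Things that resemble listed ones, but are neither listed nor needed, are in the scene too. Of the things that look like the part that bears fish_mid, the largest one is meant.

How it is judged:
By the outcome, as a careful person would: the job done as asked, in the order asked, and still so for the second after the job is handed in, with the robot touching nothing.
It also fails if it takes over 112 s, if anything falls off the work surface, if the arm or the gripper's body presses on something with over 40 N, if the wrist force passes 120 N, or if a joint passes its speed limit or range.

### The arm

A 6-joint arm with a two-finger parallel gripper is mounted at the origin on the work surface. World frame = base frame: x ahead of the robot, y to its left, z up, the work surface at z = 0. Lengths are in m, angles in rad, forces in N, time in s.
With the tool pointing down it reaches from about 0.275 to 0.825 m from the base axis. Payload 5.2 kg.
Tool frame: the origin (TCP) lies at the very end of the fingers, on their centre line; the grasp point (between the pads) lies 19 mm behind it; z points along the fingers, y is the direction in which the jaws open and shut (so a half turn about z gives the same grasp; the last joint's range is limited). The gripper opens to 93 mm and grips with 3 to 60 N. Pads are 15 mm wide; open, the fingers measure 128 mm over their backs; the gripper's body (75 mm by 188 mm) begins 65 mm behind the grasp point.
Start: joints at [-1.329, 0.259, 1.535, -0, 1.348, -0.203], TCP at [0.237, -0.496, 0.219] pointing down, gripper open.
Joint ranges: [-3.14, 3.14], [-0.91, 2.08], [0.19, 2.58], [-1.22, 4.36], [0.22, 2.71], [-3.12, 3.12]. Speed limits (rad/s): [2.57, 2.57, 3.14, 3.14, 3.14, 3.14].

### API

Orientations are given as a rotation vector (axis times angle).
In Python, from cell import env gives the robot as it stands.
- The arm moves only by the tool jog_arm, never from a script. Its argument "targets" is one flat list of numbers, 7 for each row, row after row: the shift along the tool's x, y, z in m, then the turn, a rotation vector about the tool's x, y, z in degrees, then the finger opening in m, from 0 to 0.093. In form: [dx, dy, dz, wx, wy, wz, claw, dx, dy, dz, wx, wy, wz, claw, ...]. A call has 1 to 5 rows; each row is the pose to reach, as a shift and turn from the pose commanded when the call began, along the tool's axes at that moment; what a row does not reach only later rows make up. A row lasts 1/10 s, in which the tool goes at most 50 mm and 8.59 degrees, less where a joint would pass 70% of its speed; a pose out of reach is approached as far as the arm can. A call with a gripper value outside its range is refused whole. The fingers move at their own pace and stop on an object; the grip force is fixed at half the most. Time passes only in rows, so rows that repeat a pose let the fingers close. It gives the time, the measured TCP pose, the force and the opening at its end, in the units of the state.
- env.sense(): the state, without advancing time (a new reading comes with each control period).
- env.camera(name): name is "scene" or "top" or "wrist"; returns a dict with "pixels" (420x560x3 uint8, blue, green, red), "fx", "fy", "cx", "cy" (pixels), "distortion" ([k1, k2, p1, p2, k3] as OpenCV has them; the pictures are not rectified), "T" (4x4, takes a point from camera to world coordinates). Camera axes: x right, y down, z forward; pixel columns grow to the right and rows downward; lengths in m; the calibration is good to about 2 mm. A picture is of the moment at which its call begins. There is no depth.
- env.finish_job(): hands the job in, once; it reports no verdict.
Trained networks look in the newest picture that a camera, given by its name, has taken for a name from the list of things; names that differ only in an ending like _2 or _b are one class to them, and where a whole thing is asked for, a point or a joint stands for the part that bears it (a point fixed in the world has none). Each returns a list of dicts, best first, with "conf" (0 to 1); they miss things now and then, are a little off and sometimes report something else, mostly with a low value. They report only what shows in the picture. A call takes as long as a camera call. They do not tell look-alikes from the thing itself.
- env.look_for(label, camera): "rect" ([left, top, right, bottom] in pixels, round what is visible of it).
- env.spot_point(label, camera): "centre" ([column, row] in pixels: a listed point, or the origin of a listed thing).
The state is a dict: "time": time; "joints": joint angles; "joint_velocities": joint speeds; "tau": joint torques, N m; "position": TCP position; "ee_rot": TCP orientation; "wrist_force": force on the tool from outside, world axes, zero at the start; "torque": the same for the moment, N m; "finger_gap": finger opening in m.
Only numpy, scipy, OpenCV 4.12 (cv2) and the standard library are available. Lean on these libraries where they do the work, as an engineer would, in place of code of your own. Each camera call takes 0.05 s, during which the arm holds its last target. There are 200 camera calls.

## Working session

There is one attempt and no reset: what is moved stays moved. The work goes in short steps, Python scripts to look and compute and a tool call to move; the robot and the scene stay as the last step left them, time stands still between calls to the robot, and variables do not carry over. Pictures are saved under pics/ and viewed, about 12 in all and at most 16, crops included, and the job is handed in when it is done.

Besides the shell and the picture viewer there is one more tool, called after "Request:" by a JSON object that holds its "op" and its "data". jog_arm: Moves the arm, as the interface text tells. Its arguments: {"type":"object","properties":{"targets":{"type":"array","items":{"type":"number"}}},"required":["targets"]}

```bash
mkdir -p pics; ls
cat > h.py <<'E'
import numpy as np, cv2
from scipy.spatial.transform import Rotation as R
from cell import env
def cam(n,save=None):
    c=env.camera(n); c['K']=np.array([[c['fx'],0,c['cx']],[0,c['fy'],c['cy']],[0,0,1.]]); c['D']=np.array(c['distortion'],float); c['T']=np.array(c['T'])
    if save: cv2.imwrite('pics/'+save+'.png',np.array(c['pixels']))
    return c
def ray(c,uv):
    p=cv2.undistortPoints(np.array([[uv]],float),c['K'],c['D'])[0,0]
    return c['T'][:3,3],c['T'][:3,:3]@np.array([p[0],p[1],1.])
def atz(c,uv,z):
    o,d=ray(c,uv); return o+d*(z-o[2])/d[2]
def proj(c,P):
    T=np.linalg.inv(c['T']); 
    return cv2.projectPoints(np.array(P,float).reshape(-1,1,3),cv2.Rodrigues(T[:3,:3])[0],T[:3,3],c['K'],c['D'])[0][:,0]
def tri(obs):
    A=np.zeros((3,3));b=np.zeros(3)
    for c,uv in obs:
        o,d=ray(c,uv); d=d/np.linalg.norm(d); M=np.eye(3)-np.outer(d,d); A+=M;b+=M@o
    return np.linalg.solve(A,b)
E
python3 - <<'E'
from h import *
np.set_printoptions(precision=4,suppress=True)
s=env.sense();print(s)
C={n:cam(n,n+'0') for n in('scene','top')}
for n in C: print(n,C[n]['T'],C[n]['fx'])
for l in 'spice_mid can_mid fish_mid tea_mid home_spice home_can home_fish home_tea mill_mid jar_mid'.split():
    for n in C:
        print(l,n,[(round(d['conf'],2),np.round(d['centre']).tolist()) for d in env.spot_point(l,n)][:4])
cv2.imwrite('pics/both.png',cv2.resize(np.vstack([np.array(C['scene']['pixels'])]),(800,600)))
E
```

```text
pics
{'time': 0.0, 'joints': array([-1.3288,  0.2593,  1.5361, -0.    ,  1.348 , -0.2028]), 'joint_velocities': array([-0.0008, -0.0016,  0.0007,  0.0012,  0.0004, -0.0004]), 'tau': array([ -0.0002, -43.731 , -28.4003,   0.0719,   0.0417,  -0.0002]), 'position': array([ 0.2365, -0.4959,  0.2178]), 'ee_rot': array([-3.0625, -0.6925,  0.0001]), 'wrist_force': array([ 0.0313, -0.7165, -0.7213]), 'torque': array([0.0395, 0.0013, 0.0205]), 'finger_gap': 0.09302718970564702}
scene [[-0.2037  0.6985 -0.686   1.0967]
 [ 0.979   0.1477 -0.1403  0.0881]
 [ 0.0034 -0.7002 -0.714   0.7421]
 [ 0.      0.      0.      1.    ]] 413.69368314874424
top [[ 0.0065 -0.9976  0.0683  0.4411]
 [-0.9998 -0.0079 -0.0207 -0.0121]
 [ 0.0211 -0.0681 -0.9975  1.2045]
 [ 0.      0.      0.      1.    ]] 438.08562072834405
spice_mid scene [(0.77, [237.0, 154.0]), (0.69, [169.0, 271.0]), (0.58, [242.0, 207.0])]
spice_mid top [(0.52, [326.0, 242.0])]
can_mid scene []
can_mid top [(0.83, [323.0, 240.0]), (0.57, [359.0, 178.0])]
fish_mid scene [(0.74, [348.0, 213.0]), (0.71, [241.0, 194.0])]
fish_mid top [(0.87, [321.0, 245.0]), (0.86, [254.0, 238.0]), (0.85, [224.0, 266.0]), (0.59, [169.0, 171.0])]
tea_mid scene [(0.62, [242.0, 206.0])]
tea_mid top [(0.77, [316.0, 244.0]), (0.64, [235.0, 170.0])]
home_spice scene [(0.97, [328.0, 306.0])]
home_spice top [(0.67, [320.0, 246.0]), (0.57, [236.0, 169.0])]
home_can scene [(0.74, [244.0, 282.0]), (0.69, [472.0, 210.0])]
home_can top [(0.76, [298.0, 176.0])]
home_fish scene [(0.7, [407.0, 318.0])]
home_fish top [(0.65, [172.0, 172.0])]
home_tea scene [(0.86, [168.0, 272.0])]
home_tea top [(0.68, [357.0, 177.0])]
mill_mid scene [(0.89, [471.0, 214.0])]
mill_mid top [(0.82, [115.0, 266.0]), (0.66, [324.0, 246.0])]
jar_mid scene [(0.9, [174.0, 179.0])]
jar_mid top [(0.76, [391.0, 263.0]), (0.47, [117.0, 267.0])]
```

View pics/scene0.png

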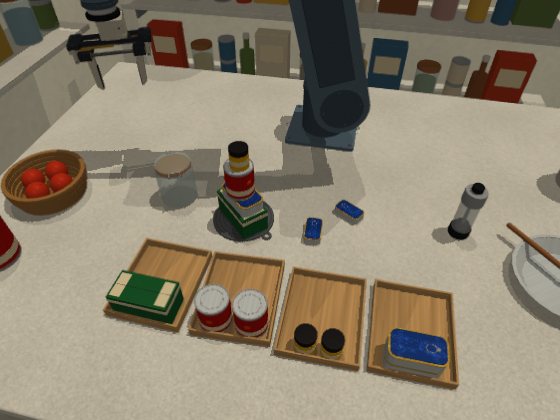

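View pics/top0.png

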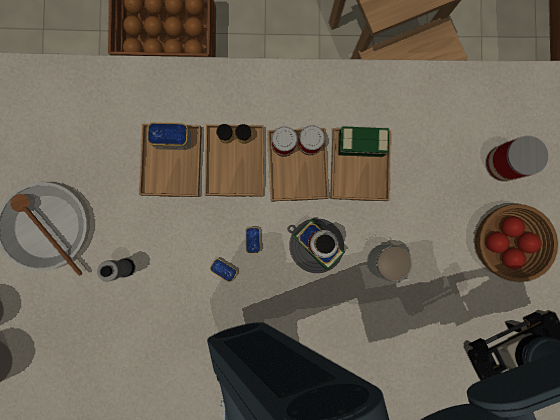

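The scene view shows the pile at about (240,190) with the jar to its left and the mill at right. The top view shows the trays in order fish, spice, can, tea at columns 170, 236, 298 and 360. The two small blue tins by the pile are decoys. I'll take enlarged crops to measure.

Run:
```python
import cv2
a=cv2.imread('pics/top0.png')[110:290,135:415]; cv2.imwrite('pics/c1.png',cv2.resize(a,(784,504),interpolation=cv2.INTER_CUBIC))
a=cv2.imread('pics/scene0.png')[130:250,160:320]; cv2.imwrite('pics/c2.png',cv2.resize(a,(800,600),interpolation=cv2.INTER_CUBIC))
```

```text
(no output)
```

View pics/c1.png

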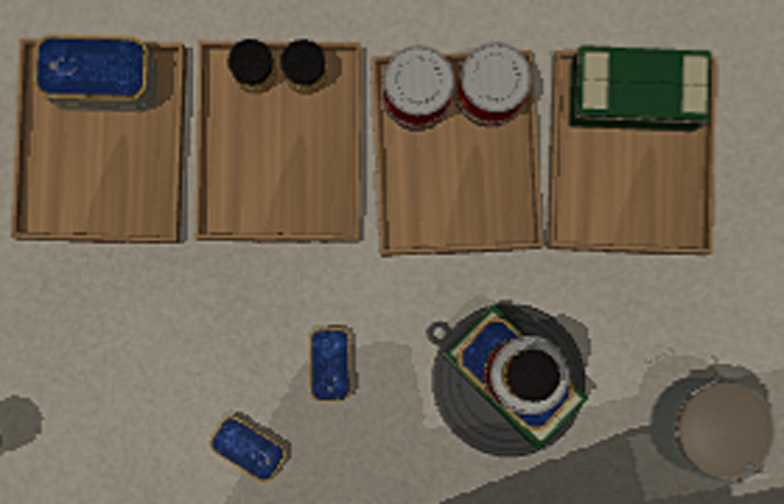

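View pics/c2.png

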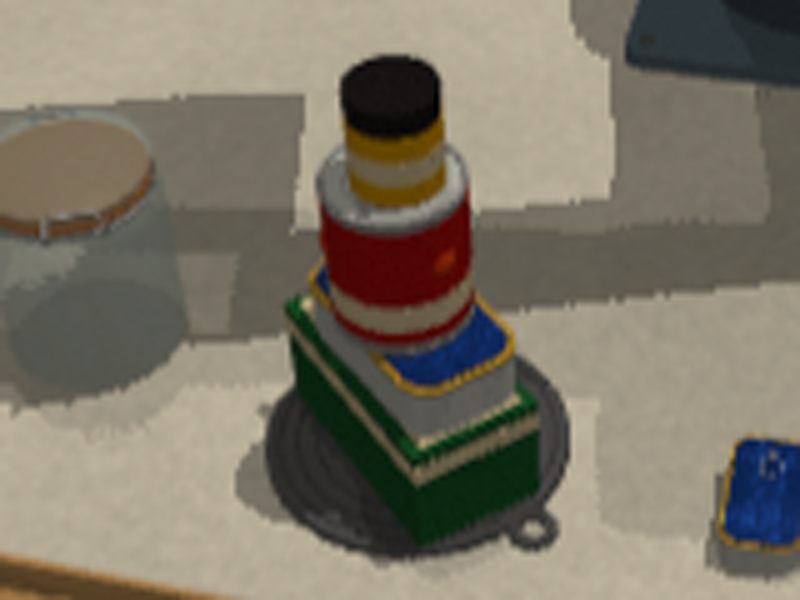

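The crops show the tray rim corners clearly, and the stack is spice, can, fish, tea with the long axis diagonal. I'll fit everything from these pixels.

```bash
cat > fit.py <<'E'
from h import *
from scipy.optimize import least_squares
np.set_printoptions(precision=4,suppress=True)
def rect(x,y,t,L,W,z):  # order: BL(+x,+y) BR(+x,-y) FR FL
    a=np.array([[L,W],[L,-W],[-L,-W],[-L,W]])/2; c,s=np.cos(t),np.sin(t)
    p=a@np.array([[c,s],[-s,c]])+[x,y]; return np.c_[p,np.full(4,z)]
E
python3 - <<'E'
from fit import *
t=cam('top');s=cam('scene')
crop=lambda p:np.array(p)/2.8+[135,110]
tr=dict(fish=[(22,40),(184,46),(181,242),(13,237)],spice=[(200,41),(359,45),(360,240),(197,238)],can=[(374,57),(530,51),(541,246),(381,253)],tea=[(556,50),(713,51),(711,253),(549,247)])
off=dict(fish=-93+62,spice=-93+71,can=-93+59,tea=-93+59)
img={'top':np.array(t['pixels']).copy(),'scene':np.array(s['pixels']).copy()}
def draw(P,col=(0,0,255)):
    for n,c in(('top',t),('scene',s)):
        cv2.polylines(img[n],[np.round(proj(c,P)*8).astype(int)],True,col,1,cv2.LINE_AA,3)
for k,p in tr.items():
    W=np.array([atz(t,q,.022) for q in crop(p)])
    r=least_squares(lambda v:(rect(*v,.194,.158,.022)-W).ravel(),[W[:,0].mean(),W[:,1].mean(),0])
    x,y,th=r.x; h=[x+off[k]*np.cos(th),y+off[k]*np.sin(th)]
    print('tray',k,r.x,'yaw deg',np.degrees(th),'rms',np.sqrt((r.fun**2).mean()),'home',np.array(h)); draw(rect(*r.x,.194,.158,.022)); 
for nm,z,rad,pt,ps in(('spice',.224,.021,(533,375),(391,83)),('can',.174,.033,(530,377),(393,182))):
    q=np.array(ps)/5+[160,130]
    print(nm,'top',atz(t,crop(pt),z),'scene',atz(s,q,z),'tri',tri([(t,crop(pt)),(s,q)]))
# tea top corners in scene crop/top
ts=[np.array(p)/5+[160,130] for p in((290,308),(415,475),(540,405))]
print('tea scene',[atz(s,q,.068)[:2] for q in ts]); print('tea top',[atz(t,crop(q),.068)[:2] for q in((448,352),(495,307),(585,400),(543,445))])
print('tea bottom front corner',atz(s,np.array((418,543))/5+[160,130],.006))
fs=[np.array(p)/5+[160,130] for p in((392,392),(515,345))]
print('fish scene',[atz(s,q,.098)[:2] for q in fs]); 
print('jar',atz(t,crop((725,430)),.118),'mill',atz(t,(108,271),.15))
a=img['top'][110:290,135:415];a=cv2.resize(a,(784,504),interpolation=cv2.INTER_CUBIC);b=cv2.resize(img['scene'][230:390,90:470],(784,330))
cv2.imwrite('pics/ov.png',cv2.resize(np.vstack([a[:260],b]),(784,590)))
print(R.from_rotvec(env.sense()['ee_rot']).as_matrix())
E
```

```text
tray fish [ 0.6531  0.259  -0.0138] yaw deg -0.7890057086275664 rms 0.0010168568977116633 home [-30.3439   0.6858]
tray spice [0.6553 0.0866 0.0015] yaw deg 0.08729039989070908 rms 0.0010593002312052483 home [-21.3446   0.053 ]
tray can [ 0.6466 -0.086   0.0502] yaw deg 2.8766311242775218 rms 0.0012822687375996372 home [-33.3106  -1.7923]
tray tea [ 0.6497 -0.2576 -0.0218] yaw deg -1.2494003929851096 rms 0.0013824888351069743 home [-33.3422   0.4838]
spice top [ 0.4318 -0.1351  0.224 ] scene [ 0.4366 -0.1347  0.224 ] tri [ 0.4318 -0.1359  0.2203]
can top [ 0.4296 -0.1388  0.174 ] scene [ 0.4404 -0.1362  0.174 ] tri [ 0.4295 -0.1399  0.1646]
tea scene [array([ 0.4188, -0.2006]), array([ 0.5107, -0.1137]), array([ 0.4572, -0.0694])]
tea top [array([ 0.451 , -0.0758]), array([ 0.493 , -0.1193]), array([ 0.4076, -0.2028]), array([ 0.3661, -0.1638])]
tea bottom front corner [ 0.498  -0.1196  0.006 ]
fish scene [array([ 0.4913, -0.1276]), array([ 0.4514, -0.0817])]
jar [ 0.3835 -0.3181  0.118 ] mill [0.3645 0.3702 0.15  ]
[[ 0.9027  0.4303 -0.    ]
 [ 0.4303 -0.9027 -0.    ]
 [-0.      0.     -1.    ]]
```

View pics/ov.png

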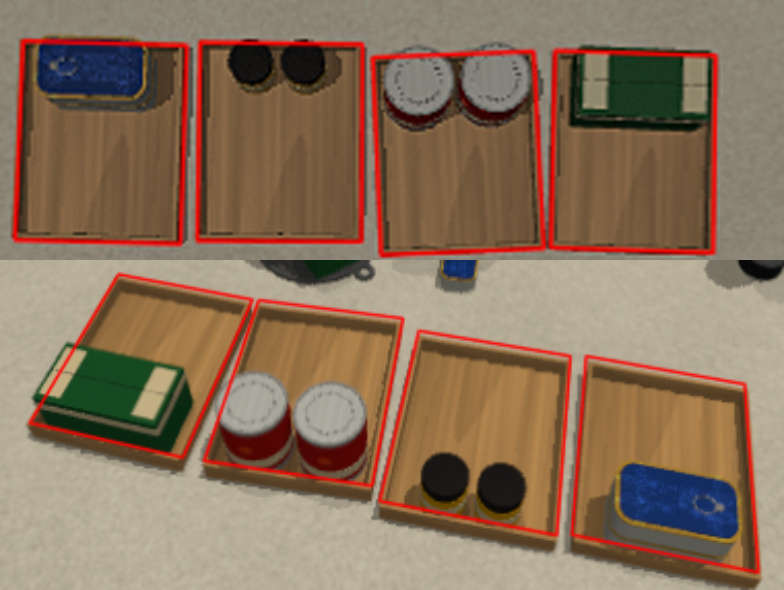

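```bash
cat >> h.py <<'E'
def plan(*wps,p=None,a=None):
    """chain of (x,y,z,yaw deg): tool shifts mm + wz deg, tool assumed vertical"""
    s=env.sense(); 
    if p is None: p=s['position']
    if a is None: M=R.from_rotvec(s['ee_rot']).as_matrix(); a=np.degrees(np.arctan2(M[1,0],M[0,0]))
    for w in wps:
        d=np.array(w[:3])-p; c,n=np.cos(np.radians(a)),np.sin(np.radians(a))
        print('shift m',np.round([d[0]*c+d[1]*n,d[0]*n-d[1]*c,-d[2]],4),'wz',round(a-w[3],2),'-> ',w); p=np.array(w[:3]);a=w[3]
E
python3 - <<'E'
from h import *
np.set_printoptions(precision=4,suppress=True)
s=env.sense();c=cam('wrist')
T=np.eye(4);T[:3,:3]=R.from_rotvec(s['ee_rot']).as_matrix();T[:3,3]=s['position']
print(np.linalg.inv(T)@c['T'],c['fx'],c['D'])
plan((.237,-.496,.36,25.5),(.32,-.31,.38,44),(.40,-.165,.38,44))
E
```

```text
[[ 0.0005 -0.9618 -0.2738  0.0762]
 [ 1.      0.0003  0.0009  0.0009]
 [-0.0008 -0.2738  0.9618 -0.1653]
 [ 0.      0.      0.      1.    ]] 375.01068102760627 [-0.0804  0.      0.      0.      0.    ]
shift m [ 0.0005 -0.0003 -0.1413] wz -0.01 ->  (0.237, -0.496, 0.36, 25.5)
shift m [ 0.155  -0.1321 -0.02  ] wz -18.5 ->  (0.32, -0.31, 0.38, 44)
shift m [ 0.1583 -0.0487 -0.    ] wz 0 ->  (0.4, -0.165, 0.38, 44)
```

Request:
{"op": "jog_arm", "data": {"targets": [0,0,-0.05,0,0,0,0.093,0,0,-0.1,0,0,0,0.093,0,0,-0.142,0,0,0,0.093,0,0,-0.142,0,0,0,0.093]}}

```text
time: 1.65
position: [0.2373, -0.4987, 0.3677]
ee_rot: [3.052, 0.69, 0.0]
wrist_force: [-0.5, -0.9, 0.3]
finger_gap: 0.0931
```

Request:
{"op": "jog_arm", "data": {"targets": [0.155,-0.132,-0.02,0,0,-18.5,0.093,0.155,-0.132,-0.02,0,0,-18.5,0.093,0.155,-0.132,-0.02,0,0,-18.5,0.093,0.155,-0.132,-0.02,0,0,-18.5,0.093,0.155,-0.132,-0.02,0,0,-18.5,0.093]}}

```text
time: 2.15
position: [0.3214, -0.3062, 0.3817]
ee_rot: [2.909, 1.183, 0.003]
wrist_force: [-1.1, -1.0, 0.8]
finger_gap: 0.0932
```

Request:
{"op": "jog_arm", "data": {"targets": [0.158,-0.049,0,0,0,0,0.093,0.158,-0.049,0,0,0,0,0.093,0.158,-0.049,0,0,0,0,0.093,0.158,-0.049,0,0,0,0,0.093,0.158,-0.049,0,0,0,0,0.093]}}

```text
time: 2.65
position: [0.4001, -0.1641, 0.3802]
ee_rot: [-2.91, -1.182, 0.0]
wrist_force: [0.1, -0.5, -0.5]
finger_gap: 0.0929
```

Run:
```python
from fit import *
s=env.sense();print(s['time'],s['position'],s['ee_rot'],s['joints'])
c=cam('wrist','w1');print(c['T'])
t=cam('top','t1');sc=cam('scene','s1')
for l in('spice_mid','can_mid','fish_mid','tea_mid'):
    print(l,[(round(d['conf'],2),np.round(d['centre'],1).tolist()) for d in env.spot_point(l,'wrist')])
plan((.53,0,.38,44))
```

```text
2.65 [ 0.4001 -0.1641  0.3802] [-2.9103 -1.182   0.0001] [-0.6484 -0.0223  1.4733  0.0002  1.6909  0.1508]
[[ 0.6977 -0.6891 -0.1959  0.4552]
 [-0.7164 -0.6709 -0.1915 -0.1118]
 [ 0.0005  0.274  -0.9617  0.5456]
 [ 0.      0.      0.      1.    ]]
spice_mid [(0.73, [283.1, 137.4])]
can_mid []
fish_mid [(0.74, [113.3, 38.1]), (0.68, [193.3, 37.0])]
tea_mid []
shift m [ 0.21   -0.0295  0.0004] wz -0.14 ->  (0.53, 0, 0.38, 44)
```

View pics/w1.png

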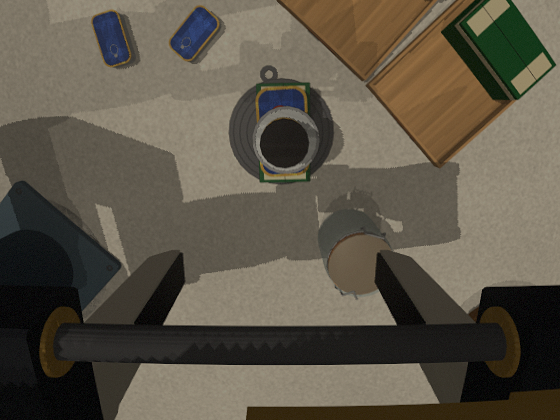

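The wrist view shows the spice lid at about (284,143), the can rim spanning (254–320, 108–172), the tea corners near (257,84), (309,84), (309,181), (260,181), and the tea tray's front corners at (370,86) and (440,165). I'll compare the cameras on these points.

Run:
```python
from fit import *
c=cam('wrist'); px=np.array(c['pixels'])
# circle fits
g=cv2.cvtColor(px,cv2.COLOR_BGR2GRAY); m=(g<45).astype(np.uint8); m[:100]=0;m[190:]=0;m[:,:250]=0;m[:,325:]=0
n,l,st,ce=cv2.connectedComponentsWithStats(m); k=1+st[1:,4].argmax(); print('lid',st[k],ce[k],atz(c,ce[k],.224))
print('can',atz(c,(287,140),.174))
for q in((257,84),(309,84),(309,181),(260,181)): print('tea',atz(c,q,.068)[:2])
for q in((370,86),(440,165)): print('teatray front corners',atz(c,q,.022)[:2])
print('predicted from top', rect(.6497,-.2576,-.0218,.194,.158,.022)[2:,:2])
print('jar',atz(c,(360,262),.118))
a=px[70:190,220:380];cv2.imwrite('pics/w1c.png',cv2.resize(a,(800,600),interpolation=cv2.INTER_CUBIC))
```

```text
lid [ 258  115   49   49 1872] [282.0807 139.0545] [ 0.4351 -0.1368  0.224 ]
can [ 0.4348 -0.1443  0.174 ]
tea [ 0.4526 -0.079 ]
tea [ 0.4966 -0.1247]
tea [ 0.4112 -0.2101]
tea [ 0.3671 -0.1643]
teatray front corners [ 0.5563 -0.1862]
teatray front corners [ 0.5539 -0.3376]
predicted from top [[ 0.551  -0.3345]
 [ 0.5544 -0.1765]]
jar [ 0.3876 -0.3183  0.118 ]
```

View pics/w1c.png

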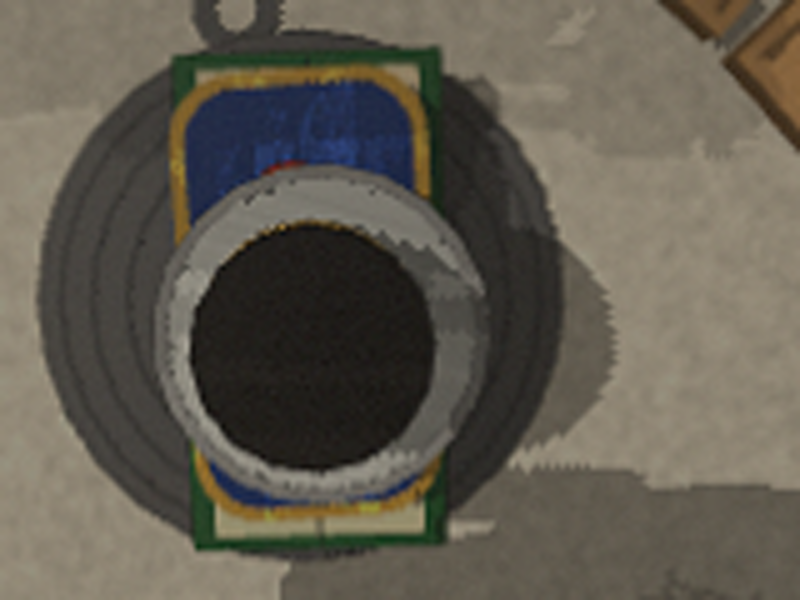

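Run:
```python
from fit import *
c=cam('wrist')
cr=lambda p:np.array(p)/5+[220,70]
print('can',atz(c,cr((322,334)),.174),'lid',atz(c,cr((313,347)),.224))
W=np.array([atz(c,cr(q),.068) for q in((440,48),(445,543),(197,548),(175,57))]);print(W)
r=least_squares(lambda v:(rect(*v,.066,.124,.068)[[0,1,2,3]]-W[[3,0,1,2]]).ravel(),[.43,-.14,-.8]);print(r.x,np.degrees(r.x[2]),r.fun)
r=least_squares(lambda v:(rect(*v,.066,.124,.068)[[0,1,2,3]]-W[[0,1,2,3]]).ravel(),[.43,-.14,-.8]);print(r.x,np.degrees(r.x[2]),r.fun)
plan((.435,-.137,.26,44),(.435,-.137,.184,44),(.435,-.137,.34,44),(.55,-.04,.34,44))
```

```text
can [ 0.4353 -0.1402  0.174 ] lid [ 0.4352 -0.1372  0.224 ]
[[ 0.4995 -0.12    0.068 ]
 [ 0.4135 -0.2077  0.068 ]
 [ 0.368  -0.1623  0.068 ]
 [ 0.4532 -0.075   0.068 ]]
[ 0.4335 -0.1413  0.7947] 45.5308644110004 [-0.0408  0.0007  0.      0.0014 -0.0411  0.      0.0412 -0.0006  0.
 -0.0018  0.0409  0.    ]
[ 0.4335 -0.1413 -0.7753] -44.4186935214421 [ 0.001  -0.      0.      0.0002 -0.001   0.     -0.0014 -0.0001  0.
  0.0002  0.0011  0.    ]
shift m [0.0463 0.0036 0.1206] wz -0.12 ->  (0.435, -0.137, 0.26, 44)
shift m [0.    0.    0.076] wz 0 ->  (0.435, -0.137, 0.184, 44)
shift m [ 0.     0.    -0.156] wz 0 ->  (0.435, -0.137, 0.34, 44)
shift m [ 0.1501  0.0101 -0.    ] wz 0 ->  (0.55, -0.04, 0.34, 44)
```

Request:
{"op": "jog_arm", "data": {"targets": [0.0463,0.0036,0.05,0,0,-1.7,0.07,0.0463,0.0036,0.09,0,0,-1.7,0.07,0.0463,0.0036,0.12,0,0,-1.7,0.07,0.0463,0.0036,0.12,0,0,-1.7,0.07,0.0463,0.0036,0.12,0,0,-1.7,0.07]}}

```text
time: 3.6
position: [0.4353, -0.1365, 0.2614]
ee_rot: [-2.895, -1.219, 0.0]
wrist_force: [0.4, 0.1, 1.1]
finger_gap: 0.0701
```

Request:
{"op": "jog_arm", "data": {"targets": [0,0,0.025,0,0,0,0.07,0,0,0.05,0,0,0,0.07,0,0,0.068,0,0,0,0.07,0,0,0.076,0,0,0,0.07,0,0,0.076,0,0,0,0.07]}}

```text
time: 4.1
position: [0.4359, -0.1369, 0.1858]
ee_rot: [2.894, 1.218, 0.001]
wrist_force: [-0.6, -0.3, -1.0]
finger_gap: 0.07
```

Run:
```python
from fit import *
s=env.sense();print(s['time'],s['position'],s['finger_gap'],s['wrist_force'])
cam('wrist','w2')
a=cam('scene')['pixels'];cv2.imwrite('pics/s2.png',cv2.resize(np.array(a)[130:250,160:320],(800,600),interpolation=cv2.INTER_CUBIC))
```

```text
4.1 [ 0.4359 -0.1369  0.1858] 0.06999628151303558 [-0.6106 -0.3288 -0.974 ]
```

View pics/s2.png

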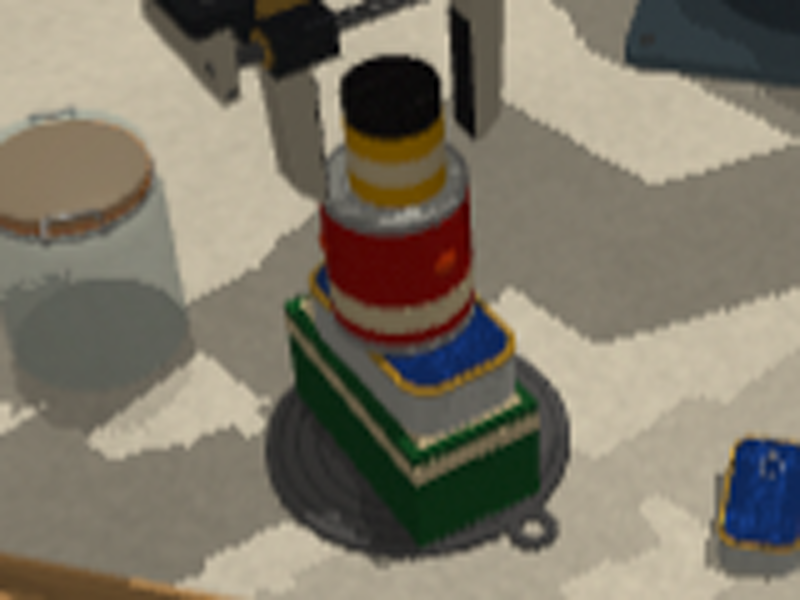

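The tips straddle the spice tin: midpoint about (390,163) in the crop, which is on the tin axis at tip height. Closing.

Request:
{"op": "jog_arm", "data": {"targets": [0,0,0,0,0,0,0.03,0,0,0,0,0,0,0.03,0,0,0,0,0,0,0.03,0,0,0,0,0,0,0.03,0,0,0,0,0,0,0.03]}}

```text
time: 4.7
position: [0.4351, -0.1359, 0.1848]
ee_rot: [-2.895, -1.22, 0.0]
wrist_force: [-1.1, 0.1, 2.7]
finger_gap: 0.0415
```

Request:
{"op": "jog_arm", "data": {"targets": [0,0,-0.005,0,0,0,0.03,0,0,-0.02,0,0,0,0.03,0,0,-0.06,0,0,0,0.03,0,0,-0.1,0,0,0,0.03,0,0,-0.15,0,0,0,0.03]}}

```text
time: 5.2
position: [0.4344, -0.1356, 0.3352]
ee_rot: [-2.893, -1.219, 0.003]
wrist_force: [1.7, -1.4, -0.8]
finger_gap: 0.0414
```

Run:
```python
from fit import *
s=env.sense();print(s['time'],s['position'],s['finger_gap'],s['wrist_force'])
c=cam('wrist','w3')
plan((.54,-.03,.34,45.6))
```

```text
5.2 [ 0.4344 -0.1356  0.3352] 0.041429263735469006 [ 1.7223 -1.3805 -0.8472]
shift m [ 0.1484 -0.0017  0.0046] wz 0.09 ->  (0.54, -0.03, 0.34, 45.6)
```

View pics/w3.png

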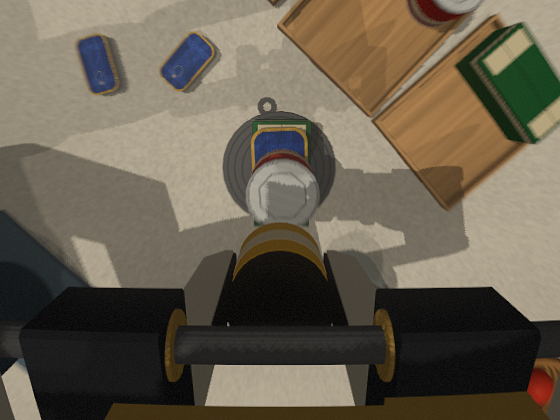

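Run:
```python
from fit import *
plan((.54,-.0,.38,0))
```

```text
shift m [ 0.1699 -0.0226 -0.0354] wz 45.69 ->  (0.54, -0.0, 0.38, 0)
```

Request:
{"op": "jog_arm", "data": {"targets": [0.17,-0.022,-0.04,0,0,40,0.03,0.17,-0.022,-0.04,0,0,40,0.03,0.17,-0.022,-0.04,0,0,40,0.03,0.17,-0.022,-0.04,0,0,40,0.03,0.17,-0.022,-0.04,0,0,40,0.03]}}

```text
time: 5.75
position: [0.5408, 0.0047, 0.3752]
ee_rot: [-3.136, -0.167, -0.004]
wrist_force: [0.3, -0.7, -0.3]
finger_gap: 0.0414
```

Request:
{"op": "jog_arm", "data": {"targets": [0,0,0,0,0,5.7,0.03,0,0,0,0,0,5.7,0.03,0,0,0,0,0,5.7,0.03]}}

```text
time: 6.05
position: [0.5382, 0.0009, 0.3745]
ee_rot: [3.142, 0.017, -0.0]
wrist_force: [0.5, -0.2, -1.0]
finger_gap: 0.0417
```

Run:
```python
from fit import *
s=env.sense();print(s['time'],s['position'],s['ee_rot'],s['joints'],s['finger_gap'],s['wrist_force'])
c=cam('wrist','w4')
c=np.array(c['pixels']);cv2.imwrite('pics/w4b.png',cv2.resize(c[0:300],(800,int(300*800/560)),interpolation=cv2.INTER_CUBIC))
```

```text
6.05 [0.5382 0.0009 0.3745] [ 3.1415  0.0172 -0.0005] [-0.2057  0.182   1.2622 -0.0001  1.6977  1.3542] 0.041738191569355196 [ 0.5311 -0.1931 -0.9795]
```

View pics/w4b.png

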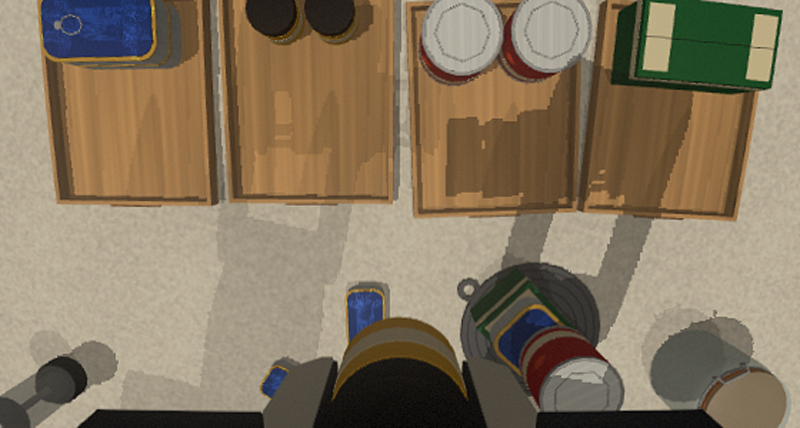

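The trays' front rims are clear in this view, near row 203–220. I'll fit their front corners.

Run:
```python
from fit import *
c=cam('wrist')
fc=dict(fish=[(58,203),(217,204),66],spice=[(229,202),(393,203),75],can=[(414,216),(578,212),63],tea=[(581,211),(737,220),63])
side=dict(fish=[(213,80),None],spice=[(222,60),(397,60)],can=[(409,80),(584,110)],tea=[(592,100),(757,95)])
for k,(l,r,d) in fc.items():
    L,Rr=[atz(c,np.array(q)*.7,.022)[:2] for q in(l,r)]; v=L-Rr; th=np.arctan2(-v[0],v[1]); m=(L+Rr)/2
    print(k,'w',np.linalg.norm(v),'yaw',np.degrees(th),'home',m+d/1e3*np.array([np.cos(th),np.sin(th)]),'frontmid',m,'side',[None if q is None else atz(c,np.array(q)*.7,.022)[:2] for q in side[k]],L,Rr)
off=dict(fish=(-.031,.6531,.259,-.0138),spice=(-.022,.6553,.0866,.0015),can=(-.034,.6466,-.086,.0502),tea=(-.034,.6497,-.2576,-.0218))
for k,(o,x,y,t) in off.items(): print(k,'top home',x+o*np.cos(t),y+o*np.sin(t),np.degrees(t))
```

```text
fish w 0.16205541951446895 yaw -0.5973822671028103 home [0.6289 0.2565] frontmid [0.5629 0.2572] side [array([0.6759, 0.1724]), None] [0.5637 0.3382] [0.562  0.1761]
spice w 0.15836540839433955 yaw -0.005578784124962575 home [0.6389 0.085 ] frontmid [0.5639 0.085 ] side [array([0.6933, 0.163 ]), array([0.6931, 0.0033])] [0.5639 0.1642] [0.5639 0.0058]
can w 0.1593961589869634 yaw 2.28245272491327 home [ 0.6178 -0.0916] frontmid [ 0.5549 -0.0941] side [array([ 0.6759, -0.0078]), array([ 0.653 , -0.1711])] [ 0.5517 -0.0145] [ 0.5581 -0.1738]
tea w 0.16120410454741294 yaw -1.7721620787991355 home [ 0.6196 -0.2592] frontmid [ 0.5566 -0.2572] side [array([ 0.6622, -0.1779]), array([ 0.674 , -0.3396])] [ 0.5591 -0.1767] [ 0.5541 -0.3378]
fish top home 0.6221029517731549 0.2594277864217573 -0.790681757280536
spice top home 0.6333000247499954 0.086567000012375 0.08594366926962349
can top home 0.6126428316840701 -0.08770608322294263 2.8762481315567325
tea top home 0.6157080787600466 -0.2568588587065863 -1.2490479933851946
```

Run:
```python
from fit import *
plan((.6375,.0855,.22,0),(.6375,.0855,.05,0),(.6375,.0855,.0155,0))
```

```text
shift m [ 0.1002 -0.0839  0.1546] wz 0.55 ->  (0.6375, 0.0855, 0.22, 0)
shift m [0.   0.   0.17] wz 0 ->  (0.6375, 0.0855, 0.05, 0)
shift m [0.     0.     0.0345] wz 0 ->  (0.6375, 0.0855, 0.0155, 0)
```

Request:
{"op": "jog_arm", "data": {"targets": [0.1,-0.084,0.155,0,0,0.5,0.03,0.1,-0.084,0.155,0,0,0.5,0.03,0.1,-0.084,0.155,0,0,0.5,0.03,0.1,-0.084,0.155,0,0,0.5,0.03,0.1,-0.084,0.155,0,0,0.5,0.03]}}

```text
time: 6.65
position: [0.6361, 0.0876, 0.2121]
ee_rot: [-3.14, -0.003, 0.017]
wrist_force: [-0.7, -0.2, -1.5]
finger_gap: 0.0417
```

Request:
{"op": "jog_arm", "data": {"targets": [0,0,0.045,0,0,0,0.03,0,0,0.09,0,0,0,0.03,0,0,0.13,0,0,0,0.03,0,0,0.16,0,0,0,0.03,0,0,0.17,0,0,0,0.03]}}

```text
time: 7.15
position: [0.6354, 0.0849, 0.0471]
ee_rot: [3.142, -0.001, -0.008]
wrist_force: [0.4, -0.7, -0.4]
finger_gap: 0.0416
```

Request:
{"op": "jog_arm", "data": {"targets": [0,0,0.008,0,0,0,0.03,0,0,0.016,0,0,0,0.03,0,0,0.022,0,0,0,0.03,0,0,0.027,0,0,0,0.03,0,0,0.03,0,0,0,0.03]}}

```text
time: 7.65
position: [0.6379, 0.0857, 0.0199]
ee_rot: [3.142, -0.001, 0.001]
wrist_force: [-0.4, 0.1, -0.6]
finger_gap: 0.0417
```

Run:
```python
from fit import *
s=env.sense();print(s['time'],s['position'],s['ee_rot'],s['joints'],s['finger_gap'],s['wrist_force'])
plan((.6375,.0855,.015,0))
```

```text
7.65 [0.6379 0.0857 0.0199] [ 3.1415 -0.0006  0.0013] [-0.0394  0.6029  1.5213 -0.      1.0165  1.5318] 0.0417312273716502 [-0.3853  0.1308 -0.5549]
shift m [-0.0004  0.0002  0.0049] wz -0.02 ->  (0.6375, 0.0855, 0.015, 0)
```

Request:
{"op": "jog_arm", "data": {"targets": [0,0,0.002,0,0,0,0.03,0,0,0.0035,0,0,0,0.03,0,0,0.0045,0,0,0,0.03,0,0,0.005,0,0,0,0.03,0,0,0.005,0,0,0,0.03]}}

```text
time: 8.15
position: [0.6377, 0.0858, 0.0149]
ee_rot: [-3.142, 0.001, -0.0]
wrist_force: [-1.4, 0.5, 0.7]
finger_gap: 0.0418
```

Request:
{"op": "jog_arm", "data": {"targets": [0,0,0,0,0,0,0.06,0,0,0,0,0,0,0.06,0,0,0,0,0,0,0.06]}}

```text
time: 8.45
position: [0.6377, 0.0857, 0.0148]
ee_rot: [3.142, -0.001, 0.0]
wrist_force: [-0.1, -1.2, -0.6]
finger_gap: 0.0586
```

Request:
{"op": "jog_arm", "data": {"targets": [0,0,-0.02,0,0,0,0.06,0,0,-0.06,0,0,0,0.06,0,0,-0.11,0,0,0,0.06,0,0,-0.16,0,0,0,0.06,0,0,-0.21,0,0,0,0.093]}}

```text
time: 8.95
position: [0.6372, 0.0857, 0.2267]
ee_rot: [-3.142, 0.001, 0.0]
wrist_force: [0.8, 0.4, 0.1]
finger_gap: 0.0642
```

Run:
```python
from fit import *
s=env.sense();print(s['time'],s['position'],s['ee_rot'],s['finger_gap'],s['wrist_force'])
c=cam('wrist','w5');cam('top','t5');cam('scene','s5')
# can from w3 picture taken at T recorded? re-evaluate when back
plan((.5,-.05,.34,22),(.40,-.165,.34,45.6))
```

```text
8.95 [0.6372 0.0857 0.2267] [-3.1416  0.0009  0.    ] 0.06418297785175507 [0.7997 0.3703 0.063 ]
shift m [-0.14    0.1358 -0.1102] wz -22.02 ->  (0.5, -0.05, 0.34, 22)
shift m [-0.1358  0.0692 -0.    ] wz -23.6 ->  (0.4, -0.165, 0.34, 45.6)
```

View pics/w5.png

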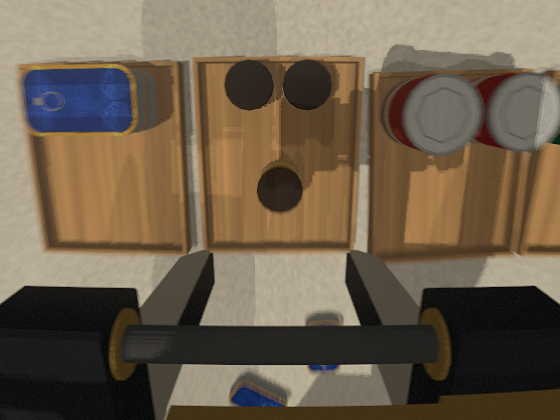

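The spice tin stands upright, lid at (280,188), centred in its tray. Next is the can.

Request:
{"op": "jog_arm", "data": {"targets": [-0.03,0.03,-0.05,0,0,-8,0.093,-0.07,0.07,-0.1,0,0,-16,0.093,-0.1,0.1,-0.11,0,0,-22,0.093,-0.14,0.136,-0.11,0,0,-22,0.093,-0.14,0.136,-0.11,0,0,-22,0.093]}}

```text
time: 9.6
position: [0.4954, -0.0516, 0.3344]
ee_rot: [3.084, 0.598, -0.002]
wrist_force: [0.3, -0.2, 0.1]
finger_gap: 0.0931
```

Request:
{"op": "jog_arm", "data": {"targets": [-0.136,0.069,0,0,0,-23.6,0.093,-0.136,0.069,0,0,0,-23.6,0.093,-0.136,0.069,0,0,0,-23.6,0.093,-0.136,0.069,0,0,0,-23.6,0.093,-0.136,0.069,0,0,0,-23.6,0.093]}}

```text
time: 10.1
position: [0.3952, -0.1665, 0.3333]
ee_rot: [-2.897, -1.21, 0.003]
wrist_force: [0.3, -0.3, -0.8]
finger_gap: 0.0929
```

Run:
```python
from fit import *
s=env.sense();print(s['time'],s['position'],s['ee_rot'],s['finger_gap'])
c=cam('wrist','w6');px=np.array(c['pixels'])
print('expected can px',proj(c,[.4353,-.1402,.174]),'r',np.linalg.norm(proj(c,[.4353+.0231,-.1402+.0236,.174])-proj(c,[.4353,-.1402,.174])))
g=cv2.GaussianBlur(cv2.cvtColor(px,cv2.COLOR_BGR2GRAY),(3,3),0)
h=cv2.HoughCircles(g,cv2.HOUGH_GRADIENT_ALT,1,10,param1=150,param2=.7,minRadius=28,maxRadius=55)
if h is not None:
  for u,v,r in h[0]: print(u,v,r,atz(c,(u,v),.174))
```

```text
10.1 [ 0.3952 -0.1665  0.3333] [-2.8972 -1.2104  0.003 ] 0.09290330248361212
expected can px [[290.1702 138.4317]] r 39.782044949694225
290.0 132.0 51.710922 [ 0.439  -0.1362  0.174 ]
290.0 132.0 40.12354 [ 0.439  -0.1362  0.174 ]
290.0 132.0 31.87989 [ 0.439  -0.1362  0.174 ]
```

Run:
```python
from fit import *
a=cv2.imread('pics/w6.png')[60:195,200:380];cv2.imwrite('pics/w6c.png',cv2.resize(a,(800,600),interpolation=cv2.INTER_CUBIC))
```

```text
(no output)
```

View pics/w6c.png

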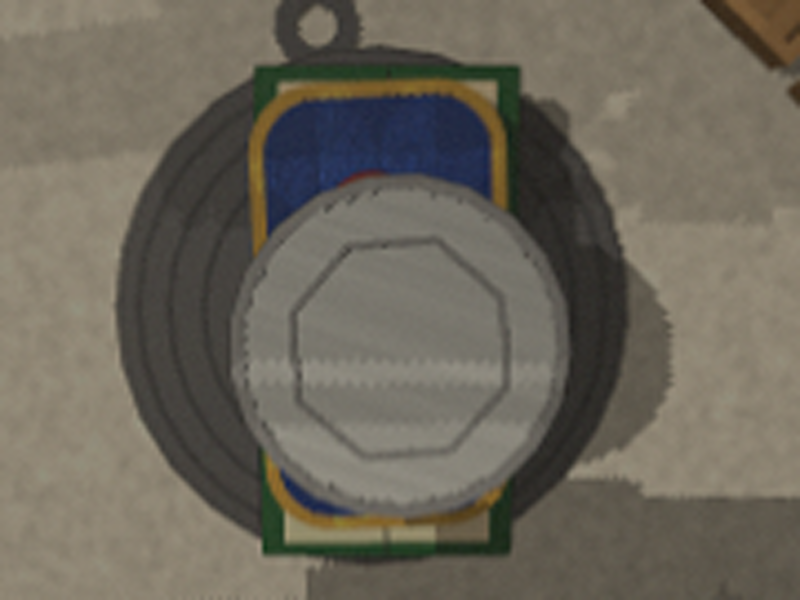

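The can rim spans (232–570, 175–515) in the crop, matching the expected centre to under 1 mm. The fish tin edges are visible too.

```bash
cat > fr.py <<'E'
from fit import *
def fr(c,pts,l,w,z,g=(.434,-.141,-.78)):
    W=np.array([atz(c,q,z) for q in pts]) # image order TR,BR,BL,TL with yaw~45 view -> rect BL,BR..
    r=least_squares(lambda v:(rect(*v,w,l,z)-W).ravel(),g); return r.x[:2],np.degrees(r.x[2]),np.abs(r.fun).max()
E
python3 - <<'E'
from fr import *
c=cam('wrist'); cr=lambda p:np.array(p)/4.4444+[200,60]
print('can',atz(c,cr((401,345)),.174))
print('fish',fr(c,[cr(q) for q in((508,78),(503,525),(268,525),(248,78))],.105,.060,.098))
print('tea',fr(c,[cr(q) for q in((520,66),(512,553),(263,553),(255,66))],.124,.066,.068))
plan((.4355,-.140,.22,45.6),(.4355,-.140,.121,45.6))
E
```

```text
can [ 0.4371 -0.1386  0.174 ]
fish (array([ 0.4368, -0.1354]), np.float64(-43.69589161894429), np.float64(0.0016054852334029257))
tea (array([ 0.4352, -0.1398]), np.float64(-44.39079465223715), np.float64(0.0008441030664269045))
shift m [0.0447 0.0099 0.1137] wz -0.17 ->  (0.4355, -0.14, 0.22, 45.6)
shift m [0.    0.    0.099] wz 0.0 ->  (0.4355, -0.14, 0.121, 45.6)
```

Request:
{"op": "jog_arm", "data": {"targets": [0.045,0.009,0.05,0,0,-0.2,0.093,0.045,0.009,0.09,0,0,-0.2,0.093,0.045,0.009,0.114,0,0,-0.2,0.093,0.045,0.009,0.114,0,0,-0.2,0.093,0.045,0.009,0.114,0,0,-0.2,0.093]}}

```text
time: 10.7
position: [0.4357, -0.1384, 0.2208]
ee_rot: [-2.893, -1.223, 0.001]
wrist_force: [0.4, -0.2, 1.1]
finger_gap: 0.0932
```

Run:
```python
from fit import *
print(env.sense()['position'])
plan((.436,-.1395,.121,45.6))
```

```text
[ 0.4357 -0.1384  0.2208]
shift m [-0.0006  0.001   0.0998] wz 0.24 ->  (0.436, -0.1395, 0.121, 45.6)
```

Request:
{"op": "jog_arm", "data": {"targets": [-0.0006,0.001,0.03,0,0,0.2,0.093,-0.0006,0.001,0.06,0,0,0.2,0.093,-0.0006,0.001,0.085,0,0,0.2,0.093,-0.0006,0.001,0.1,0,0,0.2,0.093,-0.0006,0.001,0.1,0,0,0.2,0.093]}}

```text
time: 11.2
position: [0.4358, -0.1404, 0.1209]
ee_rot: [-2.896, -1.216, 0.0]
wrist_force: [0.4, 1.1, -0.2]
finger_gap: 0.0928
```

Request:
{"op": "jog_arm", "data": {"targets": [0,0,0,0,0,0,0.05,0,0,0,0,0,0,0.05,0,0,0,0,0,0,0.05,0,0,0,0,0,0,0.05,0,0,0,0,0,0,0.05]}}

```text
time: 11.7
position: [0.4357, -0.1404, 0.1214]
ee_rot: [2.896, 1.216, 0.001]
wrist_force: [-1.6, 0.6, 5.5]
finger_gap: 0.0658
```

Request:
{"op": "jog_arm", "data": {"targets": [0,0,-0.003,0,0,0,0.05,0,0,-0.015,0,0,0,0.05,0,0,-0.05,0,0,0,0.05,0,0,-0.1,0,0,0,0.05,0,0,-0.12,0,0,0,0.05]}}

```text
time: 12.2
position: [0.4369, -0.1413, 0.2447]
ee_rot: [2.892, 1.215, 0.005]
wrist_force: [1.1, -0.0, -1.3]
finger_gap: 0.066
```

Run:
```python
from fit import *
s=env.sense();print(s['time'],s['position'],s['ee_rot'],s['finger_gap'],s['wrist_force'])
plan((.53,-.11,.26,22),(.616,-.0915,.18,2.6),(.616,-.0915,.065,2.6))
```

```text
12.2 [ 0.4369 -0.1413  0.2447] [2.8921 1.2148 0.0052] 0.06600132034351554 [ 1.0839 -0.0496 -1.3282]
shift m [ 0.0875  0.0446 -0.0153] wz 23.57 ->  (0.53, -0.11, 0.26, 22)
shift m [0.0867 0.0151 0.08  ] wz 19.4 ->  (0.616, -0.0915, 0.18, 2.6)
shift m [0.    0.    0.115] wz 0.0 ->  (0.616, -0.0915, 0.065, 2.6)
```

Request:
{"op": "jog_arm", "data": {"targets": [0.0875,0.0446,-0.015,0,0,23.6,0.05,0.0875,0.0446,-0.015,0,0,23.6,0.05,0.0875,0.0446,-0.015,0,0,23.6,0.05,0.0875,0.0446,-0.015,0,0,23.6,0.05,0.0875,0.0446,-0.015,0,0,23.6,0.05]}}

```text
time: 12.7
position: [0.5278, -0.109, 0.2549]
ee_rot: [-3.082, -0.604, 0.003]
wrist_force: [-0.6, -0.6, -1.4]
finger_gap: 0.066
```

Request:
{"op": "jog_arm", "data": {"targets": [0.0867,0.0151,0.04,0,0,19.4,0.05,0.0867,0.0151,0.08,0,0,19.4,0.05,0.0867,0.0151,0.08,0,0,19.4,0.05,0.0867,0.0151,0.08,0,0,19.4,0.05,0.0867,0.0151,0.08,0,0,19.4,0.05]}}

```text
time: 13.2
position: [0.6136, -0.0911, 0.1757]
ee_rot: [-3.141, -0.074, 0.002]
wrist_force: [0.4, 0.0, -2.1]
finger_gap: 0.0659
```

Request:
{"op": "jog_arm", "data": {"targets": [0,0,0.03,0,0,0,0.05,0,0,0.06,0,0,0,0.05,0,0,0.09,0,0,0,0.05,0,0,0.11,0,0,0,0.05,0,0,0.115,0,0,0,0.05]}}

```text
time: 13.7
position: [0.613, -0.0911, 0.0604]
ee_rot: [-3.14, -0.072, 0.003]
wrist_force: [-0.7, -0.0, -1.1]
finger_gap: 0.066
```

Run:
```python
from fit import *
env.camera('top')
s=env.sense();print(s['time'],s['position'],s['ee_rot'],s['finger_gap'],s['wrist_force'])
plan((.616,-.0915,.0275,2.6))
```

```text
13.75 [ 0.6136 -0.0912  0.0608] [-3.1407 -0.0713  0.0011] 0.06614085826941456 [-0.3593 -0.0869 -2.8307]
shift m [0.0024 0.0004 0.0333] wz 0.0 ->  (0.616, -0.0915, 0.0275, 2.6)
```

Request:
{"op": "jog_arm", "data": {"targets": [0.0024,0.0004,0.01,0,0,0,0.05,0.0024,0.0004,0.018,0,0,0,0.05,0.0024,0.0004,0.024,0,0,0,0.05,0.0024,0.0004,0.028,0,0,0,0.05,0.0024,0.0004,0.03,0,0,0,0.05]}}

```text
time: 14.25
position: [0.6168, -0.0909, 0.0303]
ee_rot: [-3.141, -0.071, 0.001]
wrist_force: [-0.1, 0.5, -1.8]
finger_gap: 0.0657
```

Request:
{"op": "jog_arm", "data": {"targets": [0,0,0.0015,0,0,0,0.05,0,0,0.0025,0,0,0,0.05,0,0,0.003,0,0,0,0.05,0,0,0.0035,0,0,0,0.05,0,0,0.0035,0,0,0,0.05]}}

```text
time: 14.75
position: [0.6172, -0.0909, 0.0275]
ee_rot: [3.141, 0.071, 0.001]
wrist_force: [-0.8, 0.6, -0.5]
finger_gap: 0.0656
```

Request:
{"op": "jog_arm", "data": {"targets": [0,0,0,0,0,0,0.08,0,0,0,0,0,0,0.08,0,0,0,0,0,0,0.08]}}

```text
time: 15.05
position: [0.6172, -0.0911, 0.0274]
ee_rot: [3.141, 0.07, 0.001]
wrist_force: [0.0, 0.2, 0.2]
finger_gap: 0.0789
```

Request:
{"op": "jog_arm", "data": {"targets": [0,0,-0.02,0,0,0,0.085,0,0,-0.06,0,0,0,0.085,0,0,-0.11,0,0,0,0.085,0,0,-0.16,0,0,0,0.085,0,0,-0.21,0,0,0,0.085]}}

```text
time: 15.55
position: [0.6167, -0.0909, 0.2392]
ee_rot: [3.141, 0.07, 0.0]
wrist_force: [1.1, 0.1, -0.6]
finger_gap: 0.0849
```

Run:
```python
from fit import *
env.camera('top')
s=env.sense();print(s['time'],s['position'],s['ee_rot'],s['finger_gap'],s['wrist_force'])
c=cam('wrist','w7')
plan((.5,-.11,.30,22),(.41,-.165,.30,46.0))
```

```text
15.6 [ 0.6205 -0.092   0.2494] [3.1355 0.0706 0.0226] 0.08483706127559386 [ 2.2081 -0.1801  5.1983]
shift m [-0.1215  0.0124 -0.0538] wz -19.42 ->  (0.5, -0.11, 0.3, 22)
shift m [-0.104   0.0173 -0.    ] wz -24.0 ->  (0.41, -0.165, 0.3, 46.0)
```

View pics/w7.png

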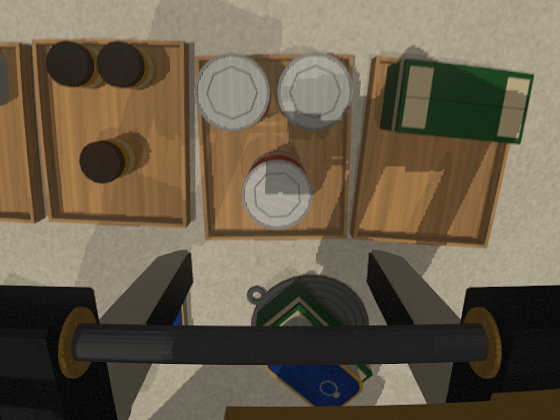

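The can stands upright in the middle of its tray's front, top at (277,193). Next is the fish tin.

Request:
{"op": "jog_arm", "data": {"targets": [-0.118,0.014,-0.062,0,0,-19.4,0.085,-0.118,0.014,-0.062,0,0,-19.4,0.085,-0.118,0.014,-0.062,0,0,-19.4,0.085,-0.118,0.014,-0.062,0,0,-19.4,0.085,-0.118,0.014,-0.062,0,0,-19.4,0.085]}}

```text
time: 16.15
position: [0.4998, -0.1104, 0.2996]
ee_rot: [3.084, 0.596, 0.003]
wrist_force: [0.4, -0.3, -0.9]
finger_gap: 0.0848
```

Request:
{"op": "jog_arm", "data": {"targets": [-0.104,0.017,0,0,0,-24,0.085,-0.104,0.017,0,0,0,-24,0.085,-0.104,0.017,0,0,0,-24,0.085,-0.104,0.017,0,0,0,-24,0.085,-0.104,0.017,0,0,0,-24,0.085]}}

```text
time: 16.65
position: [0.4105, -0.1649, 0.2984]
ee_rot: [-2.894, -1.219, -0.0]
wrist_force: [-0.1, 0.2, 0.3]
finger_gap: 0.085
```

Run:
```python
from fr import *
env.camera('top');env.camera('top')
c=cam('wrist','w8')
s=env.sense();print(s['time'],s['position'],s['ee_rot'],s['finger_gap'],s['wrist_force'])
px=np.array(c['pixels']); u,v=proj(c,[.436,-.138,.098])[0].astype(int); print(u,v)
u0,v0=max(u-90,0),max(v-80,0);print(u0,v0)
cv2.imwrite('pics/w8c.png',cv2.resize(px[v0:v0+135,u0:u0+180],(800,600),interpolation=cv2.INTER_CUBIC))
np.savez('w8.npz',T=c['T'])
```

```text
16.8 [ 0.4106 -0.1644  0.2987] [-2.8921 -1.2247  0.0002] 0.08482490599666224 [0.1357 1.0936 0.0418]
278 145
188 65
```

View pics/w8c.png

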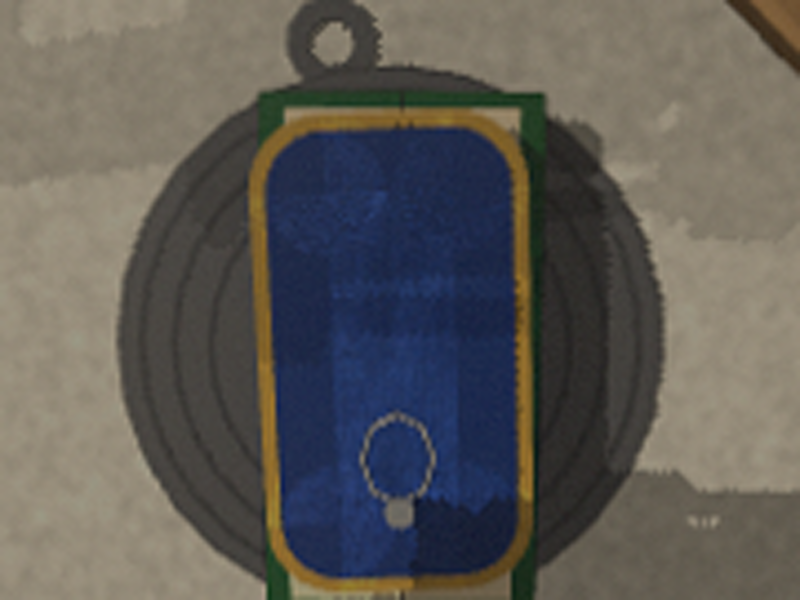

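Run:
```python
from fr import *
c=cam('wrist'); c['T']=np.load('w8.npz')['T']; cr=lambda p:np.array(p)/4.4444+[188,65]
x,y,f=fr(c,[cr(q) for q in((527,110),(533,590),(266,590),(247,110))],.105,.060,.098); print('fish',x,y,f)
print('tea top edge',[atz(c,cr(q),.068)[:2] for q in((545,93),(260,93))])
a=y+90
plan((*x,.14,a),(*x,.071,a))
```

```text
fish [ 0.435 -0.137] -43.07916424387597 0.0011499308621350512
tea top edge [array([ 0.4993, -0.12  ]), array([ 0.4528, -0.0748])]
shift m [ 0.0367 -0.0015  0.1587] wz -0.98 ->  (np.float64(0.43495909980047975), np.float64(-0.13698601531024152), 0.14, np.float64(46.92083575612403))
shift m [0.    0.    0.069] wz 0.0 ->  (np.float64(0.43495909980047975), np.float64(-0.13698601531024152), 0.071, np.float64(46.92083575612403))
```

Request:
{"op": "jog_arm", "data": {"targets": [0.0367,-0.0015,0.05,0,0,-1,0.085,0.0367,-0.0015,0.1,0,0,-1,0.085,0.0367,-0.0015,0.14,0,0,-1,0.085,0.0367,-0.0015,0.158,0,0,-1,0.085,0.0367,-0.0015,0.158,0,0,-1,0.085]}}

```text
time: 17.35
position: [0.4325, -0.1356, 0.138]
ee_rot: [-2.876, -1.25, 0.006]
wrist_force: [0.3, 0.0, 0.8]
finger_gap: 0.0853
```

Run:
```python
from fr import *
env.camera('top')
print(env.sense()['position'])
plan((.435,-.137,.073,46.9))
```

```text
[ 0.4339 -0.1366  0.1402]
shift m [0.0005 0.0011 0.0672] wz 0.08 ->  (0.435, -0.137, 0.073, 46.9)
```

Request:
{"op": "jog_arm", "data": {"targets": [0.0005,0.001,0.03,0,0,0,0.085,0.0005,0.001,0.05,0,0,0,0.085,0.0005,0.001,0.06,0,0,0,0.085,0.0005,0.001,0.067,0,0,0,0.085,0.0005,0.001,0.067,0,0,0,0.085]}}

```text
time: 17.9
position: [0.4357, -0.138, 0.0746]
ee_rot: [2.881, 1.251, 0.001]
wrist_force: [0.4, -0.3, 0.9]
finger_gap: 0.0847
```

Request:
{"op": "jog_arm", "data": {"targets": [0,0,0,0,0,0,0.04,0,0,0,0,0,0,0.04,0,0,0,0,0,0,0.04,0,0,0,0,0,0,0.04,0,0,0,0,0,0,0.04]}}

```text
time: 18.4
position: [0.435, -0.1375, 0.0746]
ee_rot: [-2.881, -1.252, 0.0]
wrist_force: [-3.2, 2.0, 6.3]
finger_gap: 0.0601
```

Request:
{"op": "jog_arm", "data": {"targets": [0,0,-0.003,0,0,0,0.04,0,0,-0.015,0,0,0,0.04,0,0,-0.05,0,0,0,0.04,0,0,-0.09,0,0,0,0.04,0,0,-0.11,0,0,0,0.04]}}

```text
time: 18.9
position: [0.4364, -0.1386, 0.1872]
ee_rot: [2.878, 1.25, 0.004]
wrist_force: [0.4, 0.1, -1.9]
finger_gap: 0.0601
```

Run:
```python
from fit import *
env.camera('top')
s=env.sense();print(s['time'],s['position'],s['ee_rot'],s['finger_gap'],s['wrist_force'],s['torque'])
plan((.5,.06,.20,68),(.56,.20,.20,89.3),(.627,.257,.16,89.3),(.627,.257,.04,89.3))
```

```text
18.95 [ 0.4376 -0.1393  0.1894] [2.8749 1.2492 0.0075] 0.05968072215283807 [ 0.9721 -0.0981  0.567 ] [-0.0688 -0.105  -0.0246]
shift m [ 0.1883 -0.0904 -0.0106] wz -21.03 ->  (0.5, 0.06, 0.2, 68)
shift m [ 0.1523  0.0032 -0.    ] wz -21.3 ->  (0.56, 0.2, 0.2, 89.3)
shift m [0.0578 0.0663 0.04  ] wz 0.0 ->  (0.627, 0.257, 0.16, 89.3)
shift m [0.   0.   0.12] wz 0.0 ->  (0.627, 0.257, 0.04, 89.3)
```

Request:
{"op": "jog_arm", "data": {"targets": [0.1887,-0.088,-0.015,0,0,-21,0.04,0.1887,-0.088,-0.015,0,0,-21,0.04,0.1887,-0.088,-0.015,0,0,-21,0.04,0.1887,-0.088,-0.015,0,0,-21,0.04,0.1887,-0.088,-0.015,0,0,-21,0.04]}}

```text
time: 19.45
position: [0.5003, 0.0648, 0.1985]
ee_rot: [-2.6, -1.761, -0.002]
wrist_force: [0.3, -0.5, -2.1]
finger_gap: 0.0598
```

Request:
{"op": "jog_arm", "data": {"targets": [0.152,0.003,0,0,0,-21.3,0.04,0.152,0.003,0,0,0,-21.3,0.04,0.152,0.003,0,0,0,-21.3,0.04,0.152,0.003,0,0,0,-21.3,0.04,0.152,0.003,0,0,0,-21.3,0.04]}}

```text
time: 19.95
position: [0.5589, 0.2004, 0.1974]
ee_rot: [-2.233, -2.208, 0.004]
wrist_force: [0.1, -0.2, -2.2]
finger_gap: 0.0599
```

Request:
{"op": "jog_arm", "data": {"targets": [0.058,0.066,0.02,0,0,0,0.04,0.058,0.066,0.05,0,0,0,0.04,0.058,0.066,0.08,0,0,0,0.04,0.058,0.066,0.1,0,0,0,0.04,0.058,0.066,0.1,0,0,0,0.04]}}

```text
time: 20.45
position: [0.6232, 0.2543, 0.0943]
ee_rot: [-2.235, -2.202, 0.013]
wrist_force: [-1.3, 0.3, -2.5]
finger_gap: 0.0602
```

Run:
```python
from fit import *
env.camera('top')
s=env.sense();print(s['time'],s['position'],s['ee_rot'],s['finger_gap'],s['wrist_force'])
c=cam('wrist','w9');px=np.array(c['pixels']);cv2.imwrite('pics/w9b.png',cv2.resize(px,(800,600),interpolation=cv2.INTER_CUBIC))
plan((.627,.257,.04,89.3))
```

```text
20.5 [0.6247 0.2549 0.0971] [-2.2363 -2.2032  0.0072] 0.05988365979529609 [-0.3359  0.0426 -1.7311]
shift m [0.0016 0.0009 0.0592] wz -0.15 ->  (0.627, 0.257, 0.04, 89.3)
```

View pics/w9b.png

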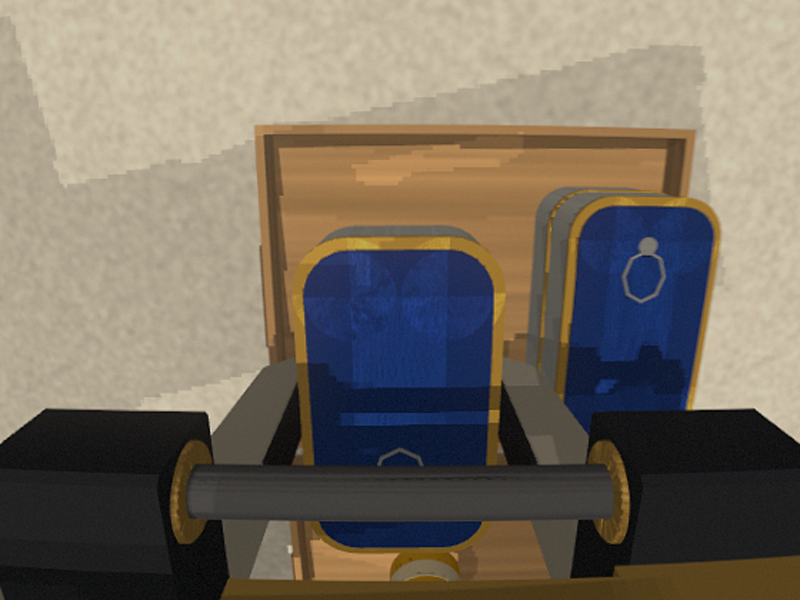

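The fish tin hangs level over its tray; the tray's +y corners show at (256,126) and (695,130). I'll use those to refine the place.

Run:
```python
from fit import *
c=cam('wrist')
A,B=[atz(c,np.array(q)*.7,.022)[:2] for q in((256,126),(695,130))]
v=B-A;th=np.arctan2(v[1],v[0]);u=v/np.linalg.norm(v);n=np.array([u[1],-u[0]])
print(A,B,np.linalg.norm(v),np.degrees(th),'home front-based',A+u*.066+n*.079,'centre-based',(A+B)/2-u*.031+n*.079)
s=env.sense();print(s['position'],np.degrees(0),env.sense()['ee_rot'])
plan((.627,.257,.02,89.3))
```

```text
[0.5653 0.3413] [0.7597 0.3384] 0.1943986623900911 -0.8638288544921939 home front-based [0.6301 0.2614] centre-based [0.6303 0.2614]
[0.6269 0.2559 0.1005] 0.0 [2.2367 2.2046 0.0019]
shift m [0.0011 0.0001 0.0805] wz -0.13 ->  (0.627, 0.257, 0.02, 89.3)
```

Request:
{"op": "jog_arm", "data": {"targets": [0.004,0.002,0.02,0,0,0,0.04,0.004,0.002,0.045,0,0,0,0.04,0.004,0.002,0.06,0,0,0,0.04,0.004,0.002,0.07,0,0,0,0.04,0.004,0.002,0.075,0,0,0,0.04]}}

```text
time: 21.1
position: [0.6283, 0.2608, 0.0242]
ee_rot: [2.236, 2.207, 0.0]
wrist_force: [0.1, 0.3, -2.4]
finger_gap: 0.0597
```

Run:
```python
from fit import *
env.camera('top');env.camera('top')
s=env.sense();print(s['time'],s['position'],s['ee_rot'],s['finger_gap'],s['wrist_force'])
plan((.629,.260,.011,89.3))
```

```text
21.2 [0.6283 0.261  0.0243] [ 2.2357  2.207  -0.    ] 0.060235108735505645 [-0.3471  0.3481 -2.1181]
shift m [-0.001   0.0007  0.0133] wz -0.04 ->  (0.629, 0.26, 0.011, 89.3)
```

Release only a little (0.072), to stay clear of the stock and the wall.

Request:
{"op": "jog_arm", "data": {"targets": [0,0,0.005,0,0,0,0.04,0,0,0.009,0,0,0,0.04,0,0,0.012,0,0,0,0.04,0,0,0.0135,0,0,0,0.04,0,0,0.0135,0,0,0,0.04]}}

```text
time: 21.7
position: [0.6282, 0.2612, 0.0107]
ee_rot: [2.235, 2.207, 0.0]
wrist_force: [-0.4, -0.2, -0.8]
finger_gap: 0.0598
```

Request:
{"op": "jog_arm", "data": {"targets": [0,0,0,0,0,0,0.074,0,0,0,0,0,0,0.074,0,0,0,0,0,0,0.074]}}

```text
time: 22.0
position: [0.6285, 0.2612, 0.011]
ee_rot: [2.235, 2.207, 0.001]
wrist_force: [0.9, -0.1, -0.3]
finger_gap: 0.073
```

Request:
{"op": "jog_arm", "data": {"targets": [0,0,-0.01,0,0,0,0.074,0,0,-0.05,0,0,0,0.074,0,0,-0.1,0,0,0,0.074,0,0,-0.15,0,0,0,0.074,0,0,-0.19,0,0,0,0.085]}}

```text
time: 22.5
position: [0.6288, 0.2613, 0.2052]
ee_rot: [2.234, 2.206, 0.005]
wrist_force: [0.6, 0.4, -0.9]
finger_gap: 0.078
```

Run:
```python
from fit import *
env.camera('top')
s=env.sense();print(s['time'],s['position'],s['ee_rot'],s['finger_gap'],s['wrist_force'])
c=cam('wrist','w10');print([(d['conf'],d['centre'],atz(c,d['centre'],.019)) for d in env.spot_point('fish_mid','wrist')])
plan((.56,.16,.27,75),(.47,0,.27,60),(.42,-.15,.27,45.6))
```

```text
22.55 [0.6318 0.2621 0.213 ] [2.2297 2.2019 0.0202] 0.08110726049439258 [0.8    0.4592 4.5263]
[(0.69, [272.0, 187.7], array([0.628 , 0.2583, 0.019 ]))]
shift m [-0.1026 -0.069  -0.0639] wz 14.27 ->  (0.56, 0.16, 0.27, 75)
shift m [-0.1778 -0.0455 -0.    ] wz 15 ->  (0.47, 0, 0.27, 60)
shift m [-0.1549  0.0317 -0.    ] wz 14.4 ->  (0.42, -0.15, 0.27, 45.6)
```

Fish detected at (0.628, 0.258), within 3 mm of the place. Back for the tea carton.

Request:
{"op": "jog_arm", "data": {"targets": [-0.102,-0.067,-0.07,0,0,14.2,0.085,-0.102,-0.067,-0.07,0,0,14.2,0.085,-0.102,-0.067,-0.07,0,0,14.2,0.085,-0.102,-0.067,-0.07,0,0,14.2,0.085,-0.102,-0.067,-0.07,0,0,14.2,0.085]}}

```text
time: 23.15
position: [0.5597, 0.1597, 0.2705]
ee_rot: [-2.492, -1.912, -0.001]
wrist_force: [-0.7, 0.0, -0.4]
finger_gap: 0.085
```

Request:
{"op": "jog_arm", "data": {"targets": [-0.178,-0.0455,0,0,0,15,0.085,-0.178,-0.0455,0,0,0,15,0.085,-0.178,-0.0455,0,0,0,15,0.085,-0.178,-0.0455,0,0,0,15,0.085,-0.178,-0.0455,0,0,0,15,0.085]}}

```text
time: 23.65
position: [0.4686, -0.0022, 0.2691]
ee_rot: [-2.721, -1.568, 0.005]
wrist_force: [0.9, -0.2, 0.3]
finger_gap: 0.085
```

Request:
{"op": "jog_arm", "data": {"targets": [-0.155,0.032,0,0,0,14.4,0.085,-0.155,0.032,0,0,0,14.4,0.085,-0.155,0.032,0,0,0,14.4,0.085,-0.155,0.032,0,0,0,14.4,0.085,-0.155,0.032,0,0,0,14.4,0.085]}}

```text
time: 24.15
position: [0.4209, -0.1509, 0.2695]
ee_rot: [-2.895, -1.215, 0.001]
wrist_force: [0.6, 0.3, 0.0]
finger_gap: 0.0848
```

Run:
```python
from fr import *
env.camera('top');env.camera('top')
c=cam('wrist','w11')
s=env.sense();print(s['time'],s['position'],s['ee_rot'],s['finger_gap'])
px=np.array(c['pixels']); hsv=cv2.cvtColor(px,cv2.COLOR_BGR2HSV)
q=proj(c,rect(.4345,-.1405,np.radians(-44.4),.066,.124,.068));print('expected',q.round(1))
# top face = green border + cream panels: minAreaRect over green/cream saturation mask near expected
m=((hsv[...,0]>40)&(hsv[...,0]<90)&(hsv[...,1]>90)).astype(np.uint8)
roi=np.zeros_like(m);cv2.fillPoly(roi,[cv2.convexHull((q+ (q-q.mean(0))*.25).astype(np.int32))],1);m&=roi
pts=np.argwhere(m)[:,::-1];h=cv2.convexHull(pts.astype(np.int32)); ap=cv2.approxPolyDP(h,4,True)[:,0];print('hull',ap.tolist())
print([(d['conf'],atz(c,d['centre'],.037)) for d in env.spot_point('tea_mid','wrist')])
```

```text
24.3 [ 0.4212 -0.1489  0.2701] [-2.8926 -1.2214  0.    ] 0.08526232625054794
expected [[317.2 102.4]
 [313.8 226.8]
 [249.9 226.6]
 [247.6 102.2]]
hull [[315, 105], [312, 226], [250, 226], [247, 105]]
[(0.76, array([ 0.4355, -0.1395,  0.037 ]))]
```

Run:
```python
from fr import *
c=cam('wrist')
x,y,f=fr(c,[(315.5,104),(312.5,226.5),(250,226.5),(247,104)],.124,.066,.068);print(x,y,f)
plan((*x,.10,y+90),(*x,.034,y+90))
```

```text
[ 0.4334 -0.1402] -44.093666317252655 0.001113193172870619
shift m [0.0147 0.0028 0.1704] wz -0.08 ->  (np.float64(0.4334145109079836), np.float64(-0.14023250851238037), 0.1, np.float64(45.906333682747345))
shift m [0.    0.    0.066] wz 0.0 ->  (np.float64(0.4334145109079836), np.float64(-0.14023250851238037), 0.034, np.float64(45.906333682747345))
```

Request:
{"op": "jog_arm", "data": {"targets": [0.015,0.002,0.05,0,0,0,0.09,0.015,0.002,0.1,0,0,0,0.09,0.015,0.002,0.14,0,0,0,0.09,0.015,0.002,0.17,0,0,0,0.09,0.015,0.002,0.17,0,0,0,0.09]}}

```text
time: 24.9
position: [0.4299, -0.1382, 0.0971]
ee_rot: [-2.888, -1.219, 0.007]
wrist_force: [-0.9, 0.5, -0.9]
finger_gap: 0.0901
```

Request:
{"op": "jog_arm", "data": {"targets": [0,0,0.02,0,0,0,0.09,0,0,0.04,0,0,0,0.09,0,0,0.056,0,0,0,0.09,0,0,0.066,0,0,0,0.09,0,0,0.066,0,0,0,0.09]}}

```text
time: 25.4
position: [0.4327, -0.1408, 0.0348]
ee_rot: [-2.894, -1.22, 0.0]
wrist_force: [-0.4, -0.8, -0.0]
finger_gap: 0.0901
```

Request:
{"op": "jog_arm", "data": {"targets": [0,0,0,0,0,0,0.05,0,0,0,0,0,0,0.05,0,0,0,0,0,0,0.05,0,0,0,0,0,0,0.05,0,0,0,0,0,0,0.05]}}

```text
time: 25.9
position: [0.4326, -0.1413, 0.0353]
ee_rot: [2.895, 1.219, 0.001]
wrist_force: [-1.9, 1.4, 6.9]
finger_gap: 0.066
```

Request:
{"op": "jog_arm", "data": {"targets": [0,0,-0.003,0,0,0,0.05,0,0,-0.015,0,0,0,0.05,0,0,-0.05,0,0,0,0.05,0,0,-0.1,0,0,0,0.05,0,0,-0.15,0,0,0,0.05]}}

```text
time: 26.4
position: [0.4315, -0.1408, 0.1858]
ee_rot: [-2.894, -1.218, 0.002]
wrist_force: [1.0, -1.1, -1.4]
finger_gap: 0.0657
```

Run:
```python
from fit import *
env.camera('top');env.camera('top')
s=env.sense();print(s['time'],s['position'],s['ee_rot'],s['finger_gap'],s['wrist_force'])
plan((.52,-.19,.22,67),(.59,-.24,.22,88.5),(.59,-.24,.16,88.5))
```

```text
26.5 [ 0.4361 -0.1435  0.1913] [2.8854 1.2151 0.0118] 0.06563682224786759 [ 0.7575 -1.8143 -1.325 ]
shift m [ 0.0254  0.0925 -0.0287] wz -21.32 ->  (0.52, -0.19, 0.22, 67)
shift m [-0.0187  0.084  -0.    ] wz -21.5 ->  (0.59, -0.24, 0.22, 88.5)
shift m [0.   0.   0.06] wz 0.0 ->  (0.59, -0.24, 0.16, 88.5)
```

Request:
{"op": "jog_arm", "data": {"targets": [0.026,0.096,-0.03,0,0,-21.3,0.05,0.026,0.096,-0.03,0,0,-21.3,0.05,0.026,0.096,-0.03,0,0,-21.3,0.05,0.026,0.096,-0.03,0,0,-21.3,0.05,0.026,0.096,-0.03,0,0,-21.3,0.05]}}

```text
time: 27.0
position: [0.518, -0.1891, 0.2131]
ee_rot: [-2.62, -1.729, 0.002]
wrist_force: [0.0, 0.8, -2.1]
finger_gap: 0.0655
```

Request:
{"op": "jog_arm", "data": {"targets": [-0.0187,0.084,0,0,0,-21.5,0.05,-0.0187,0.084,0,0,0,-21.5,0.05,-0.0187,0.084,0,0,0,-21.5,0.05,-0.0187,0.084,0,0,0,-21.5,0.05,-0.0187,0.084,0,0,0,-21.5,0.05]}}

```text
time: 27.5
position: [0.5881, -0.2389, 0.2141]
ee_rot: [-2.253, -2.187, 0.001]
wrist_force: [0.0, -0.2, -1.7]
finger_gap: 0.0658
```

Run:
```python
from fit import *
env.camera('top');env.camera('top')
s=env.sense();print(s['time'],s['position'],s['ee_rot'],s['finger_gap'],s['wrist_force'])
c=cam('wrist','w12');w7=cv2.imread('pics/w7.png')
# tea-tray from w7 (settled pose unknown) left out; draw fitted tray outline on w12
P=rect(.6185+.034*np.cos(-.026),-.2585+.034*np.sin(-.026),-.026,.194,.158,.022)
im=np.array(c['pixels']).copy();cv2.polylines(im,[np.round(proj(c,P)*8).astype(int)],True,(0,0,255),1,cv2.LINE_AA,3)
print(proj(c,P))
cv2.imwrite('pics/w12b.png',cv2.resize(im,(800,600),interpolation=cv2.INTER_CUBIC))
```

```text
27.6 [ 0.5884 -0.2391  0.2148] [-2.2527 -2.1892  0.0001] 0.06566680510616897 [-0.3221  0.2182 -1.1122]
[[448.7516 121.3446]
 [431.2059 273.7471]
 [248.1199 274.9626]
 [243.9654 120.2887]]
```

View pics/w12b.png

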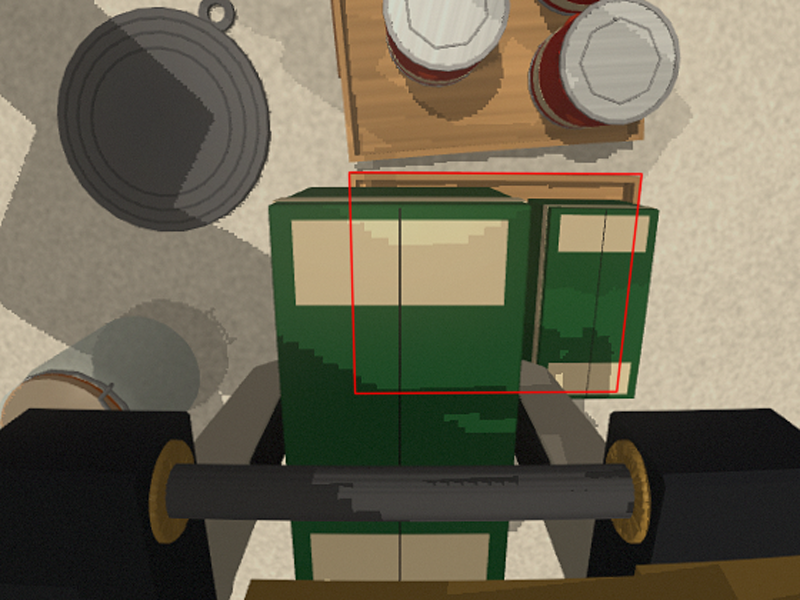

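The 16th view: the outline matches the tea tray within about 2 mm, the carton is held level, and the trivet is clear. I'll approach the place.

Request:
{"op": "jog_arm", "data": {"targets": [-0.022,0.03,0.02,0,0,-0.2,0.05,-0.022,0.03,0.05,0,0,-0.2,0.05,-0.022,0.03,0.08,0,0,-0.2,0.05,-0.022,0.03,0.105,0,0,-0.2,0.05,-0.022,0.03,0.105,0,0,-0.2,0.05]}}

```text
time: 28.15
position: [0.6158, -0.2607, 0.1057]
ee_rot: [-2.242, -2.189, 0.003]
wrist_force: [-0.1, 0.2, -1.2]
finger_gap: 0.0656
```

Run:
```python
from fit import *
env.camera('top');env.camera('top')
s=env.sense();print(s['time'],s['position'],s['ee_rot'],s['finger_gap'],s['wrist_force'])
plan((.618,-.262,.045,88.6),(.618,-.262,.0338,88.6))
```

```text
28.25 [ 0.6185 -0.2624  0.1102] [-2.2474 -2.1949  0.0001] 0.0659946672765832 [-0.1422  0.1601 -0.5274]
shift m [ 0.0004 -0.0005  0.0652] wz 0.05 ->  (0.618, -0.262, 0.045, 88.6)
shift m [0.     0.     0.0112] wz 0.0 ->  (0.618, -0.262, 0.0338, 88.6)
```

Request:
{"op": "jog_arm", "data": {"targets": [0,0,0.02,0,0,0,0.05,0,0,0.04,0,0,0,0.05,0,0,0.055,0,0,0,0.05,0,0,0.065,0,0,0,0.05,0,0,0.068,0,0,0,0.05]}}

```text
time: 28.75
position: [0.6185, -0.2625, 0.0413]
ee_rot: [-2.247, -2.195, 0.0]
wrist_force: [-0.9, 0.5, -0.9]
finger_gap: 0.0655
```

Request:
{"op": "jog_arm", "data": {"targets": [0,0,0.003,0,0,0,0.05,0,0,0.006,0,0,0,0.05,0,0,0.0075,0,0,0,0.05,0,0,0.0085,0,0,0,0.05,0,0,0.0085,0,0,0,0.05]}}

```text
time: 29.25
position: [0.6188, -0.2628, 0.0334]
ee_rot: [2.247, 2.195, 0.0]
wrist_force: [-1.0, 0.0, -2.2]
finger_gap: 0.066
```

Run:
```python
from fit import *
env.camera('top')
s=env.sense();print(s['time'],s['position'],s['ee_rot'],s['finger_gap'],s['wrist_force'])
```

```text
29.3 [ 0.6188 -0.2627  0.0334] [2.2468 2.1952 0.0001] 0.06589736314130695 [-0.1776 -0.199  -1.1416]
```

Request:
{"op": "jog_arm", "data": {"targets": [0,0,0,0,0,0,0.074,0,0,0,0,0,0,0.074,0,0,0,0,0,0,0.074]}}

```text
time: 29.6
position: [0.6188, -0.2627, 0.0334]
ee_rot: [2.247, 2.195, 0.0]
wrist_force: [0.9, -0.5, -0.5]
finger_gap: 0.0739
```

Request:
{"op": "jog_arm", "data": {"targets": [0,0,-0.01,0,0,0,0.076,0,0,-0.05,0,0,0,0.076,0,0,-0.1,0,0,0,0.076,0,0,-0.15,0,0,0,0.076,0,0,-0.18,0,0,0,0.076]}}

```text
time: 30.1
position: [0.6199, -0.2633, 0.2191]
ee_rot: [2.242, 2.191, 0.002]
wrist_force: [-0.1, -0.8, 0.2]
finger_gap: 0.0758
```

Request:
{"op": "jog_arm", "data": {"targets": [0,-0.1,-0.1,0,0,0,0.076,0,-0.1,-0.1,0,0,0,0.076,0,-0.1,-0.1,0,0,0,0.076,0,-0.1,-0.1,0,0,0,0.076,0,-0.1,-0.1,0,0,0,0.076]}}

```text
time: 30.6
position: [0.5186, -0.2605, 0.315]
ee_rot: [2.245, 2.192, 0.001]
wrist_force: [-0.2, 0.4, 0.3]
finger_gap: 0.0758
```

Run:
```python
from fr import *
for _ in range(3): env.camera('top')
s=env.sense();print(s['time'],s['position'],s['ee_rot'])
c={n:cam(n,n+'F') for n in('wrist','top','scene')}
print('sense-free expected px (scene/wrist):')
ex=dict(spice_mid=(.6375,.0857,.029),can_mid=(.617,-.091,.042),fish_mid=(.6285,.261,.019),tea_mid=(.6188,-.2615,.035),mill_mid=(.3645,.3702,.075),jar_mid=(.386,-.318,.059))
for l,P in ex.items():
  for n in c:
    e=proj(c[n],P)[0]; print(l,n,'exp',e.round(),[(round(d['conf'],2),np.round(d['centre']).tolist(),atz(c[n],d['centre'],P[2])[:2].round(3).tolist()) for d in env.spot_point(l,n)][:4])
# tea in wrist pic: tray & carton colour hulls
px=np.array(c['wrist']['pixels']);hsv=cv2.cvtColor(px,cv2.COLOR_BGR2HSV)
m=((hsv[...,0]>40)&(hsv[...,0]<90)&(hsv[...,1]>90)).astype(np.uint8)
n,l,st,ce=cv2.connectedComponentsWithStats(m)
for k in range(1,n):
  if st[k,4]>300:
    h=cv2.convexHull(np.argwhere(l==k)[:,::-1].astype(np.int32)); print('green',st[k],cv2.approxPolyDP(h,4,True)[:,0].tolist())
T=rect(.6188,-.2615,np.radians(-1.35),.066,.124,.066);print('exp tea top',proj(c['wrist'],T).round())
```

```text
30.75 [ 0.5188 -0.2599  0.3117] [-2.245  -2.1942  0.0002]
sense-free expected px (scene/wrist):
spice_mid wrist exp [ 384. -154.] []
spice_mid top exp [235. 166.] [(0.51, [234.0, 166.0], [0.637, 0.087])]
spice_mid scene exp [324. 299.] [(0.68, [324.0, 299.0], [0.637, 0.085])]
can_mid wrist exp [367.  14.] [(0.85, [366.0, 11.0], [0.616, -0.089])]
can_mid top exp [300. 174.] [(0.7, [301.0, 177.0], [0.608, -0.092])]
can_mid scene exp [241. 272.] [(0.87, [242.0, 270.0], [0.609, -0.091])]
fish_mid wrist exp [ 366. -280.] []
fish_mid top exp [170. 169.] [(0.93, [170.0, 172.0], [0.62, 0.261]), (0.91, [251.0, 241.0], [0.437, 0.041]), (0.62, [226.0, 268.0], [0.363, 0.105])]
fish_mid scene exp [412. 314.] [(0.81, [411.0, 313.0], [0.628, 0.259]), (0.8, [348.0, 216.0], [0.385, 0.113]), (0.59, [314.0, 228.0], [0.443, 0.038])]
tea_mid wrist exp [363. 169.] [(0.62, [364.0, 169.0], [0.62, -0.261])]
tea_mid top exp [363. 174.] [(0.73, [363.0, 175.0], [0.617, -0.26])]
tea_mid scene exp [164. 261.] [(0.83, [164.0, 263.0], [0.624, -0.258])]
mill_mid wrist exp [ 181. -165.] []
mill_mid top exp [119. 269.] [(0.85, [116.0, 268.0], [0.365, 0.379])]
mill_mid scene exp [465. 209.] [(0.86, [465.0, 211.0], [0.371, 0.37])]
jar_mid wrist exp [168. 224.] []
jar_mid top exp [387. 261.] []
jar_mid scene exp [177. 179.] [(0.81, [174.0, 175.0], [0.375, -0.331])]
green [ 400  115   20  105 1133] [[418, 115], [409, 219], [400, 210], [408, 115]]
green [ 338  117   65  110 4421] [[402, 119], [393, 226], [338, 226], [342, 118]]
green [ 414  116   69  109 4333] [[482, 119], [468, 224], [415, 224], [425, 116]]
green [332 121   7  99 342] [[336, 121], [335, 219]]
exp tea top [[403. 117.]
 [394. 226.]
 [337. 226.]
 [342. 116.]]
```

```bash
python3 -c "
from cell import env
print(env.finish_job())"
```

```text
the job is handed in; nothing more can be done
None
```

I put all four groceries away in order (spice tin, tomato can, fish tin, tea carton), each into the tray of its own kind, and handed in at about 31 s of the 112 s. No verdict was reported.

- **Wrist views:** I saw the spice tin and the can standing upright in the middle of their trays.
- **Fish tin:** After release the detector put it within about 3 mm of its place. The wrist camera could not see it at the end, so the final check comes from the scene and top cameras only.
- **Tea carton:** Its top outline matched the expected square pose within about 2 px in the wrist picture, and all three cameras detected it within about 6 mm.
- **Force:** Wrist forces stayed under about 8 N in every reading.
- **Mill and jar:** The mill was detected within about 9 mm of its first position. The jar showed within about 4 px of where it started, in the scene camera only. The arm never went near either one.

**Disagreement between cameras:** the top camera reads tray positions about 4–6 mm nearer in x than the wrist camera does, so I used the wrist values. At the end the top and scene cameras each placed the can about 8 mm nearer the front of its tray than the wrist camera. The top camera did the same for the fish tin, but the scene camera agreed with the planned place. I had used up my picture views by then, so the final state was checked by numbers only.

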